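Return the reground tool holders to the set-up rack

TASK

Four tool holders have come back from regrinding in the black delivery rack. Move them one by one into the aluminium set-up rack, each into the pocket plate of the same colour as its ring, hanging upright with its flange down flat on the plate. Do not tip a holder over, and leave the caliper and the spray can where they are.

Things in the scene. Friction and masses are not known exactly. Their poses are not given: they have to be found in the camera images.
- holder_red_grip (a point): Loose upright steel tool holder with a red ring, 0.6 kg: slotted collet nut, slim 12 mm end mill on top. Round about z (up). Heights over flange underside (mm, dia): stud -62 to -48 (12); taper to 0 (18 to 32); flange 0 to 14 (50); ring to 20 (54); neck to 36 (32); grip band 36 to 60 (40); cutter, thinner, to 84. Point: on the axis, mid band (48). Starts in the black rack's row, 68 mm apart, any order.
- holder_yellow_grip (a point): Loose upright steel tool holder with a yellow ring, 0.6 kg: steel drill chuck, gold 8 mm drill on top. Round about z (up). Heights over flange underside (mm, dia): stud -62 to -48 (12); taper to 0 (18 to 32); flange 0 to 14 (50); ring to 20 (54); neck to 36 (32); grip band 36 to 60 (40); cutter, thinner, to 84. Point: on the axis, mid band (48). Starts in the black rack's row, 68 mm apart, any order.
- holder_green_grip (a point): Loose upright steel tool holder with a green ring, 0.6 kg: plain body, dark pointed 24 mm cutter on top. Round about z (up). Heights over flange underside (mm, dia): stud -62 to -48 (12); taper to 0 (18 to 32); flange 0 to 14 (50); ring to 20 (54); neck to 36 (32); grip band 36 to 60 (40); cutter, thinner, to 83. Point: on the axis, mid band (48). Starts in the black rack's row, 68 mm apart, any order.
- holder_blue_grip (a point): Loose upright steel tool holder with a blue ring, 0.6 kg: flat dark 35 mm face mill, gold inserts. Round about z (up). Heights over flange underside (mm, dia): stud -62 to -48 (12); taper to 0 (18 to 32); flange 0 to 14 (50); ring to 20 (54); neck to 36 (32); grip band 36 to 60 (40); cutter, thinner, to 83. Point: on the axis, mid band (48). Starts in the black rack's row, 68 mm apart, any order.
- pocket_red: Fixed red pocket plate, 66 x 76 x 20 mm, with a 39 mm through-hole, empty; four such in the aluminium rack's row, 68 mm apart, any order. Origin: hole centre on the top face, 80 mm above the counter, free below; x along the row, z up. A seated holder hangs by its flange, flat on the plate, its band's middle 48 mm above the origin.
- pocket_yellow: Fixed yellow pocket plate, 66 x 76 x 20 mm, with a 39 mm through-hole, empty; four such in the aluminium rack's row, 68 mm apart, any order. Origin: hole centre on the top face, 80 mm above the counter, free below; x along the row, z up. A seated holder hangs by its flange, flat on the plate, its band's middle 48 mm above the origin.
- pocket_green: Fixed green pocket plate, 66 x 76 x 20 mm, with a 39 mm through-hole, empty; four such in the aluminium rack's row, 68 mm apart, any order. Origin: hole centre on the top face, 80 mm above the counter, free below; x along the row, z up. A seated holder hangs by its flange, flat on the plate, its band's middle 48 mm above the origin.
- pocket_blue: Fixed blue pocket plate, 66 x 76 x 20 mm, with a 39 mm through-hole, empty; four such in the aluminium rack's row, 68 mm apart, any order. Origin: hole centre on the top face, 80 mm above the counter, free below; x along the row, z up. A seated holder hangs by its flange, flat on the plate, its band's middle 48 mm above the origin.
- caliper_mid (a point): Bystander: loose digital caliper lying flat on the counter between the two racks, 235 mm long, 75 mm wide over the jaws, 14 mm thick. This point is its middle, 6 mm above the counter; x runs along its beam.
- spray_mid (a point): Bystander: loose upright white and orange spray can, 53 mm dia and 144 mm high, between the far ends of the racks. This point is on its axis at half height (72 mm above the counter).
Things that resemble listed ones, but are neither listed nor needed, are in the scene too. Leave any brown or pink look-alike of the part that bears holder_red_grip alone.

How it is judged (in metres and radians):
At the end, for the whole second after the job is handed in: Each of the four holders is at rest in the pocket of its ring's colour: axis within 8 mm of the hole's centre, upright within 0.1 rad, gripping point 42 to 54 mm above the plate's top face (48 when the flange is down), slower than 0.02 m/s, released (horizontal distance between holder_red_grip and pocket_red below 0.008 m and z of holder_red_grip in the frame of pocket_red between 0.042 and 0.054 m and angle between each of holder_red_grip, holder_yellow_grip, holder_green_grip, holder_blue_grip's own z axis and vertical below 0.1 rad and linear speed of each of holder_red, holder_yellow, holder_green, holder_blue below 0.02 m/s and horizontal distance between holder_yellow_grip and pocket_yellow below 0.008 m and z of holder_yellow_grip in the frame of pocket_yellow between 0.042 and 0.054 m and horizontal distance between holder_green_grip and pocket_green below 0.008 m and z of holder_green_grip in the frame of pocket_green between 0.042 and 0.054 m and horizontal distance between holder_blue_grip and pocket_blue below 0.008 m and z of holder_blue_grip in the frame of pocket_blue between 0.042 and 0.054 m); the robot touches nothing.
It fails at once if a tool holder is tipped over (more than 0.6 rad from upright) (angle between any of holder_red_grip, holder_yellow_grip, holder_green_grip, holder_blue_grip's own z axis and vertical above 0.6 rad).
It fails at once if the caliper is pushed or knocked over (moved more than 30 mm) (distance of caliper_mid from where it was at the start of the episode above 0.03 m).
It fails at once if the spray can is pushed or knocked over (moved more than 30 mm) (distance of spray_mid from where it was at the start of the episode above 0.03 m).
It also fails if it takes over 115 s, if anything falls off the work surface, if the arm or the gripper's body presses on something with over 40 N, if the wrist force passes 120 N, or if a joint passes its speed limit or range.

ROBOT

A 6-joint arm with a two-finger parallel gripper is mounted at the origin on the work surface. World frame = base frame: x ahead of the robot, y to its left, z up, the work surface at z = 0. Lengths are in mm, angles in rad, forces in N, time in s.
With the tool pointing down it reaches from about 275 to 825 mm from the base axis. Payload 5.2 kg.
Tool frame: the origin (TCP) lies between the finger pads; the fingertips stand 17 mm ahead of it and the grasp point (between the pads) lies 2 mm behind it; x points along the fingers, y is the direction in which the jaws open and shut, and the axes are right-handed (so a half turn about x gives the same grasp; the last joint's range is limited). The gripper opens to 93 mm and grips with 3 to 60 N. Pads are 15 mm wide; open, the fingers measure 128 mm over their backs; the gripper's body (75 mm by 188 mm) begins 65 mm behind the grasp point.
Start: joints at [-1.521, 0.259, 1.535, -0, 1.348, -0.203], TCP at [137.585, -532.518, 235.653] pointing down, gripper open.
Joint ranges: [-3.14, 3.14], [-0.91, 2.08], [0.19, 2.58], [-1.22, 4.36], [0.22, 2.71], [-3.12, 3.12]. Speed limits (rad/s): [2.57, 2.57, 3.14, 3.14, 3.14, 3.14].

INTERFACE

Orientations are given as a unit quaternion [w, x, y, z].
In Python, from station import * gives the robot as it stands.
- The arm moves only by the shell command python3 -m jog 'ROWS'. ROWS is JSON, a list of rows, each a list of 3 entries, a list of its own where there are three numbers: the gripper command: -1 is fully open, 1 is shut, values between are in proportion, then the shift along the tool's x, y, z in cm, then the turn, a rotation vector about the tool's x, y, z in degrees. In form: [[hand, [x, y, z], [ax, ay, az]], ...]. A call has 1 to 10 rows; each row is the pose to reach, as a shift and turn from the pose commanded when the call began, along the tool's axes at that moment; what a row does not reach only later rows make up. A row lasts 1/12 s, in which the tool goes at most 41.7 mm and 7.16 degrees, less where a joint would pass 70% of its speed; a pose out of reach is approached as far as the arm can. A call with a gripper value outside its range is refused whole. The fingers move at their own pace and stop on an object; the grip force is fixed at half the most. Time passes only in rows, so rows that repeat a pose let the fingers close. It gives the time, the measured TCP pose, the force and the opening at its end, in the units of the state.
- sense(): the state, without advancing time (a new reading comes with each control period).
- camera(name): name is "side" or "top"; returns a dict with "img" (420x560x3 uint8, red, green, blue), "fx", "fy", "cx", "cy" (pixels), "rvec" (rotation vector, rad) and "tvec" (3), from world to camera coordinates, as OpenCV has them. Camera axes: x right, y down, z forward; pixel columns grow to the right and rows downward; lengths in mm; the calibration is good to about 2 mm. A picture is of the moment at which its call begins. There is no depth.
- close_job(): hands the job in, once; it reports no verdict.
The state is a dict: "t": time; "joint_pos": joint angles; "joint_vel": joint speeds; "joint_efforts": joint torques, N m; "tool_pos": TCP position; "orientation": TCP orientation; "ft_force": force on the tool from outside, world axes, zero at the start; "wrist_torque": the same for the moment, N m; "opening": finger opening in mm.
Only numpy, scipy, OpenCV 4.12 (cv2) and the standard library are available. Lean on these libraries where they do the work, as an engineer would, in place of code of your own. Each camera call takes 0.05 s, during which the arm holds its last target.

## Working session

There is one attempt and no reset: what is moved stays moved. The work goes in short steps, Python scripts to look and compute and a shell command to move; the robot and the scene stay as the last step left them, time stands still between calls to the robot, and variables do not carry over. Pictures are saved under pics/ and viewed, and the job is handed in when it is done.

```bash
ls; mkdir -p pics
python3 - <<'E'
from station import *
import cv2
s=sense(); print(s)
for n in("top","side"):
    c=camera(n); cv2.imwrite(f"pics/{n}0.png",c["img"][:,:,::-1]); print({k:v for k,v in c.items() if k!="img"})
E
```

```text
pics
{'t': 0.0, 'joint_pos': array([-1.52077380e+00,  2.59326864e-01,  1.53609272e+00,  2.56575673e-05,
        1.34797624e+00, -2.02799796e-01]), 'joint_vel': array([-0.0009082 ,  0.00096083,  0.00082322, -0.00042979, -0.00094842,
        0.00039446]), 'joint_efforts': array([-2.00408846e-05, -4.37307930e+01, -2.83999050e+01,  7.18368287e-02,
        4.09376132e-02, -1.39641156e-04]), 'tool_pos': array([ 137.5808974 , -531.98318313,  234.82249091]), 'orientation': array([ 0.0885113 ,  0.70152203,  0.08978127, -0.70140709]), 'ft_force': array([ 0.48088314,  0.06196113, -0.2100951 ]), 'wrist_torque': array([0.01199736, 0.01978544, 0.00976002]), 'opening': 92.92604947951214}
{'fx': 432.75472727444264, 'fy': 432.75472727444264, 'cx': 280.12042559957143, 'cy': 206.7530999371377, 'rvec': array([ 2.10468655, -2.12215772,  0.21521538]), 'tvec': array([ 48.38335836, 583.35725953, 914.89102309])}
{'fx': 406.11981463435944, 'fy': 406.11981463435944, 'cx': 280.59288487304224, 'cy': 209.53221553120846, 'rvec': array([ 2.36355825, -0.55913676,  0.20475134]), 'tvec': array([-517.66670759,  270.54523374,  758.76861768])}
```

View pics/top0.png

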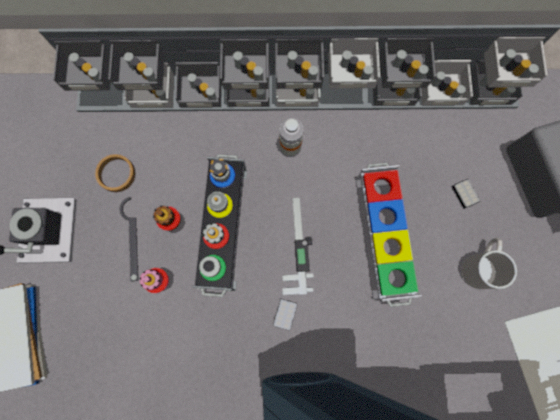

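View pics/side0.png

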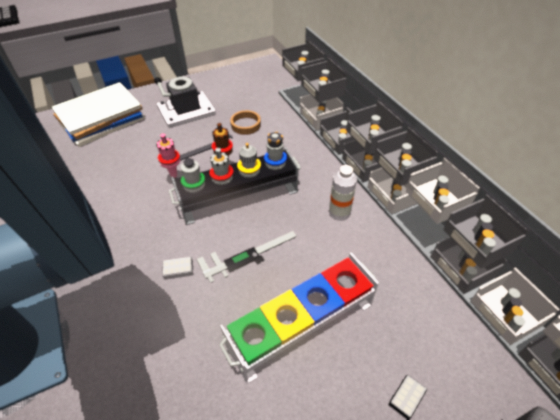

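The top view shows the black rack with blue (222,175), yellow (219,204), red (215,235) and green (211,266). The aluminium rack has red (383,186), blue (388,215), yellow (393,246) and green (398,278). There are three red-ring candidates: (166,217) brown and (153,281) pink, both outside the rack, and (215,235) in the rack row, which is the one meant. I'll enlarge to confirm.

Run:
```python
import cv2,numpy as np
t=cv2.imread("pics/top0.png"); s=cv2.imread("pics/side0.png")
a=cv2.resize(t[150:300,130:250],None,fx=4,fy=4,interpolation=cv2.INTER_CUBIC)
cv2.imwrite("pics/cropA.png",a)
cv2.imwrite("pics/cropB.png",cv2.resize(t[155:310,350:430],None,fx=3.8,fy=3.8,interpolation=cv2.INTER_CUBIC))
cv2.imwrite("pics/cropC.png",cv2.resize(s[115:225,145:305],None,fx=5,fy=5,interpolation=cv2.INTER_CUBIC))
```

```text
(no output)
```

View pics/cropA.png

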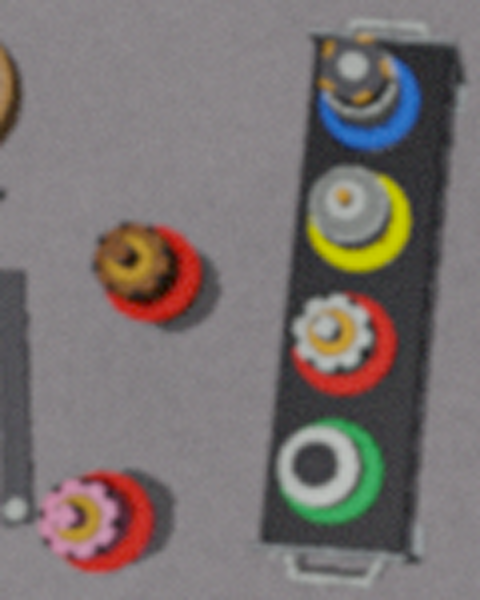

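View pics/cropB.png

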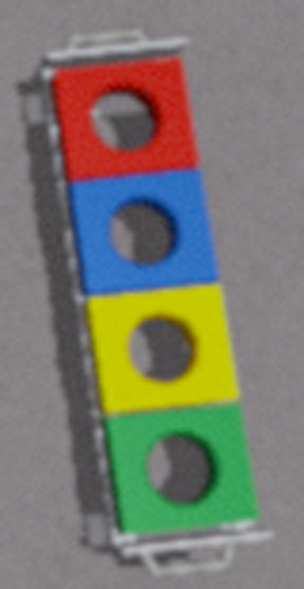

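View pics/cropC.png

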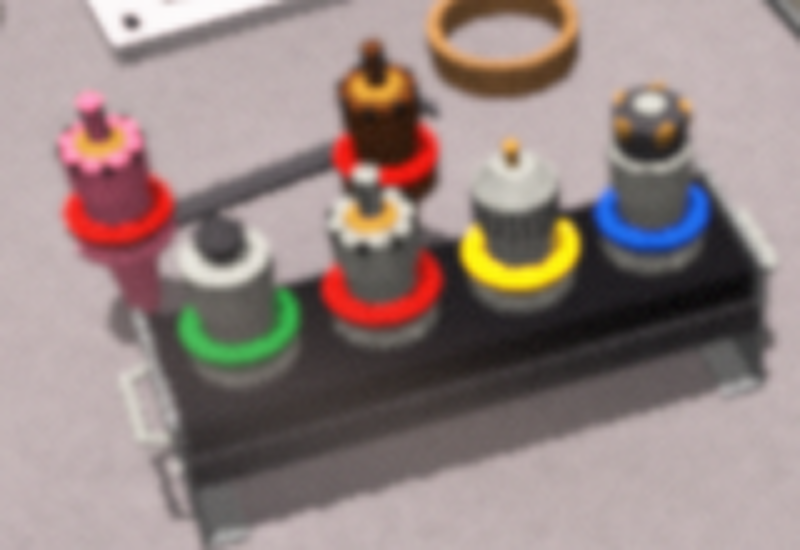

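Confirmed. The rack's red holder is steel-bodied with a white end mill, while the brown and pink ones stand outside the rack. Next I'll measure by fitting rendered silhouettes in both views.

```bash
cat > vis.py <<'E'
import numpy as np,cv2
from scipy.optimize import minimize,least_squares
S=4
def proj(c,P):
    return cv2.projectPoints(np.asarray(P,float).reshape(-1,1,3),np.array(c["rvec"]),np.array(c["tvec"]),np.array([[c["fx"],0,c["cx"]],[0,c["fy"],c["cy"]],[0,0,1.]]),None)[0].reshape(-1,2)
th=np.linspace(0,2*np.pi,40,endpoint=False)
def cyl(c,x,y,z0,z1,r):
    P=[[x+r*np.cos(t),y+r*np.sin(t),z] for z in(z0,z1) for t in th]
    return cv2.convexHull(proj(c,P).astype(np.float32)).reshape(-1,2)
def fill(m,poly,v):
    cv2.fillConvexPoly(m,np.round(((poly+0.5)*S-0.5)*16).astype(np.int32),v,shift=4)
HUE={"red":(0,6),"yellow":(24,36),"green":(48,85),"blue":(98,122)}
def mask(c,col,smin=130,vmin=50):
    h=cv2.cvtColor(c["img"],cv2.COLOR_RGB2HSV); a,b=HUE[col]
    H=h[...,0].astype(int); ok=(H>=a)&(H<=b)
    if col=="red": ok|=H>=174
    return (ok&(h[...,1]>smin)&(h[...,2]>vmin)).astype(np.uint8)*255
def bp(c,uv,z):
    R=cv2.Rodrigues(np.array(c["rvec"]))[0];t=np.array(c["tvec"])
    d=R.T@np.array([(uv[0]-c["cx"])/c["fx"],(uv[1]-c["cy"])/c["fy"],1.]);o=-R.T@t
    return o+d*(z-o[2])/d[2]
def ringmask(c,x,y,z,shape=(420,560)):   # z: flange underside
    m=np.zeros((shape[0]*S,shape[1]*S),np.uint8)
    fill(m,cyl(c,x,y,z+14,z+20,27),255)
    for a,b,r in((20,36,16),(36,60,20),(60,80,10)): fill(m,cyl(c,x,y,z+a,z+b,r),0)
    return cv2.resize(m,(shape[1],shape[0]),interpolation=cv2.INTER_AREA)
def platemask(c,x,y,yaw,z=80):
    m=np.zeros((420*S,560*S),np.uint8)
    R=np.array([[np.cos(yaw),-np.sin(yaw)],[np.sin(yaw),np.cos(yaw)]])
    q=np.array([[-33,-38],[33,-38],[33,38],[-33,38]])@R.T+[x,y]
    fill(m,proj(c,np.c_[q,np.full(4,z)]).astype(np.float32),255)
    fill(m,proj(c,[[x+19.5*np.cos(t),y+19.5*np.sin(t),z] for t in th]).astype(np.float32),0)
    return cv2.resize(m,(560,420),interpolation=cv2.INTER_AREA)
def blur(m): return cv2.GaussianBlur(m.astype(np.float32),(0,0),1.0)
E
cat > meas.py <<'E'
from station import *
from vis import *
C={n:camera(n) for n in("top","side")}
ptop={"red":(383,186),"blue":(388,215),"yellow":(393,246),"green":(398,278)}
htop={"blue":(222,175),"yellow":(219,204),"red":(215,235),"green":(211,266)}
def near(c,col,ctr,rad):
    m=mask(c,col); k=np.zeros_like(m); cv2.circle(k,tuple(int(v) for v in ctr),rad,255,-1); return m&k
for what,T in(("plate",ptop),("ring",htop)):
  order=list(T); z0=80 if what=="plate" else 100
  p0=np.array([bp(C["top"],T[k],z0)[:2] for k in order])
  print(what,"rough",p0.round(0).tolist())
  mid=p0.mean(0); d=p0[-1]-p0[0]; yaw=np.arctan2(d[1],d[0])
  for cams in(("top",),("side",),("top","side")):
    obs={}
    for n in cams:
      for k,p in zip(order,p0):
        ctr=proj(C[n],[[*p,z0]])[0]; obs[n,k]=blur(near(C[n],k,ctr,32 if n=="side" else 24))
    def cost(v):
      e=0
      for i,k in enumerate(order):
        s=(i-1.5)*68; x=v[0]+s*np.cos(v[2]/100); y=v[1]+s*np.sin(v[2]/100)
        for n in cams:
          pm=platemask(C[n],x,y,v[2]/100,v[3]) if what=="plate" else ringmask(C[n],x,y,v[3])
          e+=np.abs(blur(pm)-obs[n,k]).sum()/255
      return e
    fixz = len(cams)==1
    zz=80
    f=(lambda v:cost([*v,zz])) if fixz else cost
    x0=[*mid,yaw*100]+([] if fixz else [zz])
    sim=np.array([x0]+[np.array(x0)+6*np.eye(len(x0))[i] for i in range(len(x0))])
    r=minimize(f,x0,method="Nelder-Mead",options=dict(initial_simplex=sim,xatol=.05,fatol=.3,maxiter=250))
    v=list(r.x)+([zz] if fixz else []); print(what,cams,np.round(v,2),round(r.fun,1))
  for i,k in enumerate(order):
    s=(i-1.5)*68; print("  ",k,round(v[0]+s*np.cos(v[2]/100),1),round(v[1]+s*np.sin(v[2]/100),1))
E
python3 meas.py
```

```text
plate rough [[625.0, -186.0], [559.0, -193.0], [491.0, -200.0], [422.0, -206.0]]
plate ('top',) [ 524.1  -193.87 -304.52   80.  ] 336.4
plate ('side',) [ 524.3  -197.36 -303.92   80.  ] 638.6
plate ('top', 'side') [ 525.32 -195.12 -304.51   75.39] 1020.5
   red 626.8 -185.3
   blue 559.2 -191.8
   yellow 491.5 -198.4
   green 423.8 -204.9
ring rough [[648.0, 170.0], [583.0, 176.0], [515.0, 183.0], [450.0, 190.0]]
ring ('top',) [548.26 178.8  305.96  80.  ] 161.9
ring ('side',) [548.47 179.23 305.97  80.  ] 279.4
ring ('top', 'side') [548.1  178.67 305.88  80.61] 442.8
   blue 649.7 170.2
   yellow 582.0 175.9
   red 514.2 181.5
   green 446.4 187.1
```

```bash
cat > plan.py <<'E'
import sys
from station import *
import numpy as np
from scipy.spatial.transform import Rotation as Ro
def rack(n):  # row direction unit (x>0)
    return {"b":np.array([.9966,-.0825]),"a":np.array([.9954,.0962])}[n]
POS={"bblue":(649.7,170.4),"byellow":(582,176),"bred":(514.3,181.6),"bgreen":(446.5,187.2),
     "ared":(625.8,-185.3),"ablue":(558.1,-191.7),"ayellow":(490.4,-198.2),"agreen":(422.7,-204.7)}
def go(key,z,dx=0,dy=0):
    s=sense(); q=s["orientation"]; R=Ro.from_quat([*q[1:],q[0]]); M=R.as_matrix()
    u=rack(key[0]); jaw=np.array([-u[1],u[0],0])
    if jaw@M[:,1]<0: jaw=-jaw
    X=np.array([0,0,-1.]); T=np.c_[X,jaw,np.cross(X,jaw)]
    d=np.array([POS[key][0]+dx,POS[key][1]+dy,z])-s["tool_pos"]
    rv=(R.inv()*Ro.from_matrix(T)).as_rotvec(degrees=True)
    print("t",round(s["t"],2),"pos",s["tool_pos"].round(1),"open",round(s["opening"],1),"F",s["ft_force"].round(1))
    print("tool y",M[:,1].round(3),"z",M[:,2].round(3),"q6",s["joint_pos"].round(2))
    print(key,z,"world d",d.round(1),"shift cm",(M.T@d/10).round(2),"turn",rv.round(2),"rows",(np.linalg.norm(d)/41.7).round(1),(np.linalg.norm(rv)/7.16).round(1))
if __name__=="__main__":
    a=sys.argv; go(a[1],float(a[2]),*(float(v) for v in a[3:]))
E
cat > ov.py <<'E'
from station import *
from vis import *
from plan import POS
for n in("top","side"):
    c=camera(n); im=c["img"][:,:,::-1].copy(); im=cv2.resize(im,None,fx=4,fy=4,interpolation=cv2.INTER_CUBIC)
    def dr(P,col):
        p=proj(c,P); cv2.polylines(im,[np.round(((p+.5)*4-.5)).astype(int)],True,col,1)
    for k,(x,y) in POS.items():
        if k[0]=="a":
            u=.0965; R=np.array([[np.cos(u),-np.sin(u)],[np.sin(u),np.cos(u)]])
            q=np.array([[-33,-38],[33,-38],[33,38],[-33,38]])@R.T+[x,y]
            dr(np.c_[q,np.full(4,80)],(255,255,255)); dr([[x+19.5*np.cos(t),y+19.5*np.sin(t),80] for t in th],(255,255,255))
        else: dr([[x+27*np.cos(t),y+27*np.sin(t),100] for t in th],(0,0,0));dr([[x+20*np.cos(t),y+20*np.sin(t),140] for t in th],(255,0,255))
    if n=="top": im=np.hstack([im[600:1200,740:1000],im[600:1250,1400:1720][:600]])
    else: im=np.hstack([im[500:900,660:1220],im[1000:1500,880:1560][50:450]]); im=cv2.resize(im,None,fx=.64,fy=.64,interpolation=cv2.INTER_AREA)
    cv2.imwrite(f"pics/ov_{n}.png",im); print(im.shape)
E
python3 ov.py; python3 plan.py bgreen 260
```

```text
(600, 580, 3)
(256, 794, 3)
t 0.3 pos [ 137.6 -532.3  235.4] open 93.1 F [-0.5 -0.8  0. ]
tool y [ 0.25  -0.968 -0.001] z [-0.968 -0.25  -0.   ] q6 [-1.52  0.26  1.54 -0.    1.35 -0.2 ]
bgreen 260.0 world d [308.9 719.5  24.6] shift cm [ -2.42 -61.94 -47.91] turn [19.22 -0.    0.03] rows 18.8 2.7
```

View pics/ov_top.png

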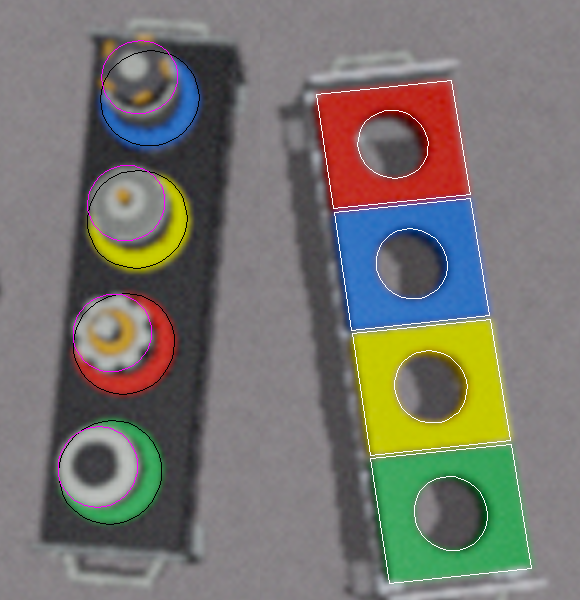

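View pics/ov_side.png

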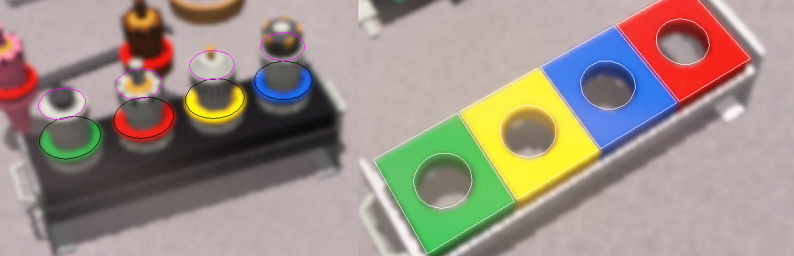

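The overlays match in both views: the black plate's top is at z≈80, and the pockets and rings line up. I'll start with green, the one nearest the robot.

```bash
python3 -m jog '[[-1,[-2.4,-62,-47.9],[19.2,0,0]],[-1,[-2.4,-62,-47.9],[19.2,0,0]],[-1,[-2.4,-62,-47.9],[19.2,0,0]],[-1,[-2.4,-62,-47.9],[19.2,0,0]],[-1,[-2.4,-62,-47.9],[19.2,0,0]],[-1,[-2.4,-62,-47.9],[19.2,0,0]],[-1,[-2.4,-62,-47.9],[19.2,0,0]],[-1,[-2.4,-62,-47.9],[19.2,0,0]],[-1,[-2.4,-62,-47.9],[19.2,0,0]],[-1,[-2.4,-62,-47.9],[19.2,0,0]]]'; python3 plan.py bgreen 260
```

```text
t: 1.13
tool_pos: [301.8, -147.9, 248.7]
orientation: [-0.029, 0.707, -0.03, -0.706]
ft_force: [0.7, -0.1, 0.0]
opening: 93.1
t 1.13 pos [ 301.8 -147.9  248.7] open 93.1 F [ 0.7 -0.1  0. ]
tool y [-0.083 -0.997  0.001] z [-0.997  0.083 -0.001] q6 [-0.79 -0.16  1.95  0.    1.35  0.86]
bgreen 260.0 world d [144.7 335.1  11.3] shift cm [ -1.14 -34.6  -11.63] turn [-0.04 -0.06 -0.04] rows 8.8 0.0
```

```bash
python3 -m jog '[[-1,[-1.1,-34,-11.3],[0,0,0]],[-1,[-1.1,-34,-11.3],[0,0,0]],[-1,[-1.1,-34,-11.3],[0,0,0]],[-1,[-1.1,-34,-11.3],[0,0,0]],[-1,[-1.1,-34,-11.3],[0,0,0]],[-1,[-1.1,-34,-11.3],[0,0,0]],[-1,[-1.1,-34,-11.3],[0,0,0]],[-1,[-1.1,-34,-11.3],[0,0,0]],[-1,[-1.1,-34,-11.3],[0,0,0]],[-1,[-1.1,-34,-11.3],[0,0,0]]]'; python3 plan.py bgreen 200
```

```text
t: 1.97
tool_pos: [443.5, 184.0, 259.3]
orientation: [-0.028, 0.707, -0.027, -0.706]
ft_force: [-0.6, 0.2, 0.1]
opening: 92.9
t 1.97 pos [443.5 184.  259.3] open 92.9 F [-0.6  0.2  0.1]
tool y [-0.078 -0.997 -0.002] z [-0.997  0.078 -0.001] q6 [0.16 0.11 1.66 0.   1.37 1.81]
bgreen 200.0 world d [  3.    3.2 -59.3] shift cm [ 5.93 -0.34 -0.27] turn [ 0.27 -0.04  0.11] rows 1.4 0.0
```

```bash
python3 -m jog '[[-1,[5.9,-0.3,-0.2],[0,0,0]],[-1,[5.9,-0.3,-0.2],[0,0,0]],[-1,[5.9,-0.3,-0.2],[0,0,0]],[-1,[5.9,-0.3,-0.2],[0,0,0]],[-1,[5.9,-0.3,-0.2],[0,0,0]]]'; python3 plan.py bgreen 126
```

```text
t: 2.38
tool_pos: [445.2, 182.2, 201.7]
orientation: [-0.029, 0.707, -0.029, -0.706]
ft_force: [1.1, -0.2, 0.8]
opening: 93.2
t 2.38 pos [445.2 182.2 201.7] open 93.2 F [ 1.1 -0.2  0.8]
tool y [-0.083 -0.997 -0.   ] z [-0.997  0.083 -0.002] q6 [ 0.16  0.16  1.75 -0.    1.23  1.81]
bgreen 126.0 world d [  1.3   5.  -75.7] shift cm [ 7.57 -0.51 -0.08] turn [-0.02 -0.1   0.01] rows 1.8 0.0
```

```bash
python3 -m jog '[[-1,[0,-0.5,-0.1],[0,0,0]],[-1,[3,-0.5,-0.1],[0,0,0]],[-1,[5.5,-0.5,-0.1],[0,0,0]],[-1,[7.6,-0.5,-0.1],[0,0,0]],[-1,[7.6,-0.5,-0.1],[0,0,0]],[-1,[7.6,-0.5,-0.1],[0,0,0]],[-1,[7.6,-0.5,-0.1],[0,0,0]]]'; python3 plan.py bgreen 126
python3 - <<'E'
from station import *
import cv2
for n in("top","side"):
    c=camera(n); cv2.imwrite(f"pics/g1_{n}.png",cv2.resize(c["img"][100:300,130:330,::-1],None,fx=3,fy=3,interpolation=cv2.INTER_CUBIC))
E
```

```text
t: 2.97
tool_pos: [447.3, 187.8, 126.2]
orientation: [-0.029, 0.708, -0.029, -0.705]
ft_force: [-0.3, -0.0, 0.2]
opening: 92.9
t 2.97 pos [447.3 187.8 126.2] open 92.9 F [-0.3 -0.   0.2]
tool y [-0.082 -0.997 -0.001] z [-0.997  0.082 -0.003] q6 [0.17 0.25 1.84 0.   1.05 1.82]
bgreen 126.0 world d [-0.8 -0.6 -0.2] shift cm [0.02 0.07 0.08] turn [ 0.01 -0.17  0.05] rows 0.0 0.0
```

View pics/g1_top.png

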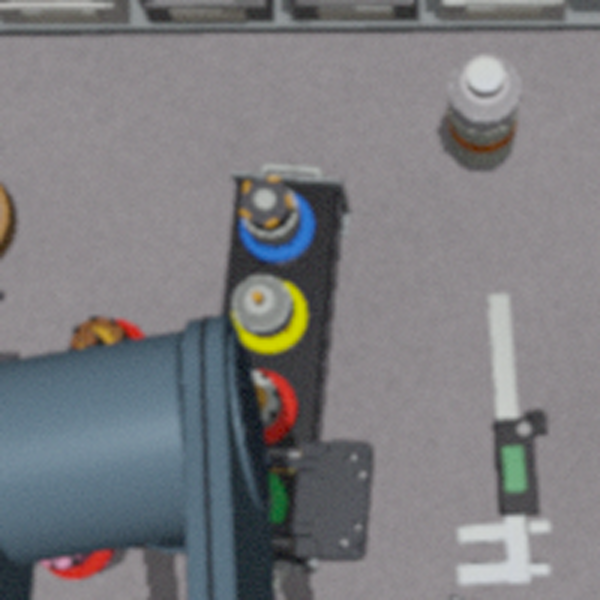

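View pics/g1_side.png

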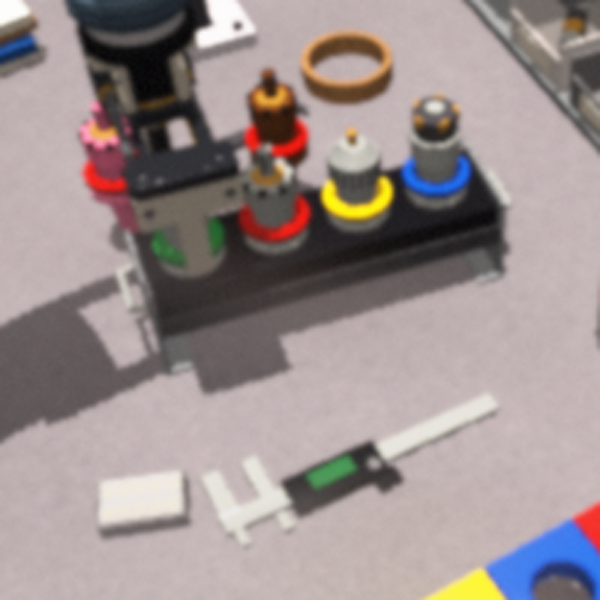

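The fingers straddle the green holder and clear both neighbours. In the side crop, the finger is at (190,230) and red is at (270,200). Closing now.

```bash
python3 -m jog '[[1,[0,0,0],[0,0,0]],[1,[0,0,0],[0,0,0]],[1,[0,0,0],[0,0,0]],[1,[0,0,0],[0,0,0]],[1,[0,0,0],[0,0,0]],[1,[0,0,0],[0,0,0]],[1,[0,0,0],[0,0,0]],[1,[0,0,0],[0,0,0]]]'
```

```text
t: 3.73
tool_pos: [445.9, 187.5, 124.4]
orientation: [0.029, -0.706, 0.029, 0.707]
ft_force: [-0.0, -0.0, -0.2]
opening: 44.0
```

```bash
python3 -m jog '[[1,[-2,0,0],[0,0,0]],[1,[-5,0,0],[0,0,0]],[1,[-8,0,0],[0,0,0]],[1,[-11,0,0],[0,0,0]],[1,[-13.5,0,0],[0,0,0]],[1,[-13.5,0,0],[0,0,0]],[1,[-13.5,0,0],[0,0,0]]]'; python3 plan.py agreen 260
```

```text
t: 4.32
tool_pos: [446.0, 187.6, 259.2]
orientation: [-0.029, 0.707, -0.029, -0.706]
ft_force: [-0.5, -0.0, -6.6]
opening: 39.2
t 4.32 pos [446.  187.6 259.2] open 39.2 F [-0.5 -0.  -6.6]
tool y [-0.082 -0.997 -0.   ] z [-0.997  0.082 -0.001] q6 [0.17 0.12 1.65 0.   1.37 1.82]
agreen 260.0 world d [ -23.3 -392.3    0.8] shift cm [-0.09 39.29 -0.9 ] turn [-1.024e+01 -6.000e-02  1.000e-02] rows 9.4 1.4
```

The hand read 44 mm when the lift began and 39.2 mm now, with −6.6 N. The holder is held, but it may sit a few mm low in the grip, so I'll check that at placing.

```bash
python3 -m jog '[[1,[0,3,0],[-2,0,0]],[1,[0,7,0],[-4,0,0]],[1,[0,11,-0.2],[-6,0,0]],[1,[0,15,-0.3],[-8,0,0]],[1,[0,19,-0.4],[-10,0,0]],[1,[0,23,-0.5],[-10.2,0,0]],[1,[0,27,-0.6],[-10.2,0,0]],[1,[0,31,-0.7],[-10.2,0,0]],[1,[0,35,-0.8],[-10.2,0,0]],[1,[0,37,-0.9],[-10.2,0,0]]]'
python3 -m jog '[[1,[0,1.5,0],[0,0,0]],[1,[0,1.9,0],[0,0,0]],[1,[0,1.9,0],[0,0,0]],[1,[0,1.9,0],[0,0,0]],[1,[0,1.9,0],[0,0,0]]]'; python3 plan.py agreen 200
```

```text
t: 5.15
tool_pos: [422.5, -185.5, 256.1]
orientation: [-0.032, -0.705, -0.033, 0.708]
ft_force: [0.2, 0.0, -5.3]
opening: 39.6
t: 5.57
tool_pos: [426.1, -199.1, 258.8]
orientation: [-0.034, -0.706, -0.035, 0.707]
ft_force: [0.3, -0.5, -4.9]
opening: 39.1
t 5.57 pos [ 426.1 -199.1  258.8] open 39.1 F [ 0.3 -0.5 -4.9]
tool y [ 0.097 -0.995 -0.002] z [-0.995 -0.097  0.001] q6 [-0.68  0.1   1.68  0.    1.37  0.8 ]
agreen 200.0 world d [ -3.4  -5.6 -58.8] shift cm [5.88 0.54 0.39] turn [0.06 0.05 0.1 ] rows 1.4 0.0
```

```bash
python3 -m jog '[[1,[1,0.5,0.3],[0,0,0]],[1,[3,0.5,0.4],[0,0,0]],[1,[5,0.5,0.4],[0,0,0]],[1,[5.4,0.5,0.4],[0,0,0]],[1,[5.4,0.5,0.4],[0,0,0]],[1,[5.4,0.5,0.4],[0,0,0]]]'; python3 plan.py agreen 126
python3 - <<'E'
from station import *
import cv2
from vis import *
for n in("top","side"):
    c=camera(n); im=c["img"][:,:,::-1]
    if n=="side":
        s=sense(); x,y,z=s["tool_pos"]
        im=cv2.resize(im,None,fx=4,fy=4,interpolation=cv2.INTER_CUBIC)
        for dz in(0,-6,-12):
            p=cyl(c,x,y,z+2-48+dz+14,z+2-48+dz+20,27); cv2.polylines(im,[np.round((p+.5)*4-.5).astype(int)],True,(255,0,255) if dz==0 else (0,0,0),1)
        im=im[900:1480,700:1300]
    else: im=cv2.resize(im[150:310,330:480],None,fx=4,fy=4)
    cv2.imwrite(f"pics/g2_{n}.png",im)
E
```

```text
t: 6.07
tool_pos: [423.0, -206.0, 205.7]
orientation: [0.034, 0.706, 0.034, -0.706]
ft_force: [0.4, -0.0, -4.7]
opening: 39.4
t 6.07 pos [ 423.  -206.   205.7] open 39.4 F [ 0.4 -0.  -4.7]
tool y [ 0.096 -0.995  0.   ] z [-0.995 -0.096 -0.   ] q6 [-0.69  0.14  1.76 -0.    1.24  0.78]
agreen 126.0 world d [ -0.3   1.3 -79.7] shift cm [ 7.97 -0.13  0.02] turn [ 0.01 -0.01 -0.01] rows 1.9 0.0
```

View pics/g2_top.png

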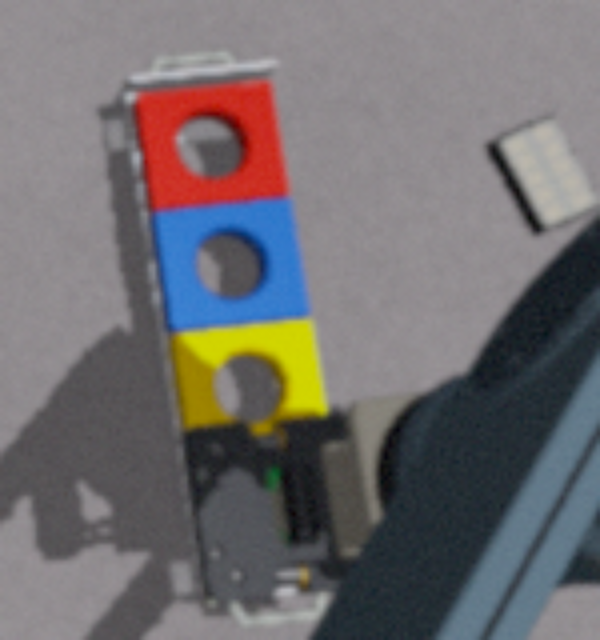

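View pics/g2_side.png

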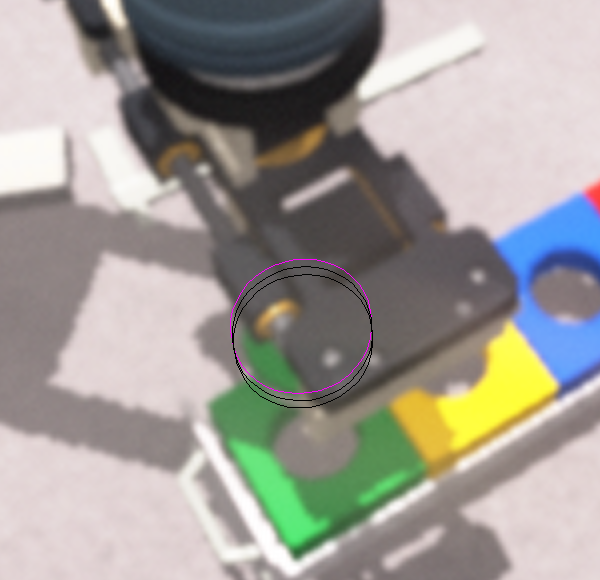

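The holder hangs over the green hole and its stud end is at (315,420) in the side crop. I'll lower it in stages and watch the force.

```bash
python3 -m jog '[[1,[1,-0.1,0],[0,0,0]],[1,[3,-0.1,0],[0,0,0]],[1,[4.5,-0.1,0],[0,0,0]],[1,[5.5,-0.1,0],[0,0,0]],[1,[6,-0.1,0],[0,0,0]],[1,[6,-0.1,0],[0,0,0]],[1,[6,-0.1,0],[0,0,0]]]'; python3 plan.py agreen 126
```

```text
t: 6.75
tool_pos: [423.0, -205.5, 145.7]
orientation: [0.034, 0.706, 0.034, -0.706]
ft_force: [-0.3, 0.2, -4.7]
opening: 39.4
t 6.75 pos [ 423.  -205.5  145.7] open 39.4 F [-0.3  0.2 -4.7]
tool y [ 0.096 -0.995  0.   ] z [-0.995 -0.096 -0.   ] q6 [-0.69  0.2   1.85  0.    1.09  0.79]
agreen 126.0 world d [ -0.3   0.8 -19.7] shift cm [ 1.97 -0.08  0.02] turn [-0.04 -0.02 -0.02] rows 0.5 0.0
```

```bash
python3 -m jog '[[1,[0.4,-0.1,0],[0,0,0]],[1,[0.8,-0.1,0],[0,0,0]],[1,[1,-0.1,0],[0,0,0]],[1,[1,-0.1,0],[0,0,0]]]'; python3 -m jog '[[1,[0.2,0,0],[0,0,0]],[1,[0.4,0,0],[0,0,0]],[1,[0.4,0,0],[0,0,0]]]'
```

```text
t: 7.08
tool_pos: [422.4, -204.0, 135.1]
orientation: [-0.034, -0.706, -0.034, 0.706]
ft_force: [-0.6, 0.1, -5.0]
opening: 39.7
t: 7.33
tool_pos: [423.1, -203.8, 134.1]
orientation: [0.034, 0.707, 0.034, -0.706]
ft_force: [-4.5, 6.7, 17.8]
opening: 39.4
```

Run:
```python
from station import *
import cv2
for n in("side","top"):
    c=camera(n); im=c["img"][:,:,::-1]
    im=cv2.resize(im[250:390,190:330],None,fx=4.2,fy=4.2,interpolation=cv2.INTER_CUBIC) if n=="side" else cv2.resize(im[230:310,360:440],None,fx=5,fy=5,interpolation=cv2.INTER_CUBIC)
    cv2.imwrite(f"pics/g3_{n}.png",im)
```

```text
(no output)
```

View pics/g3_side.png

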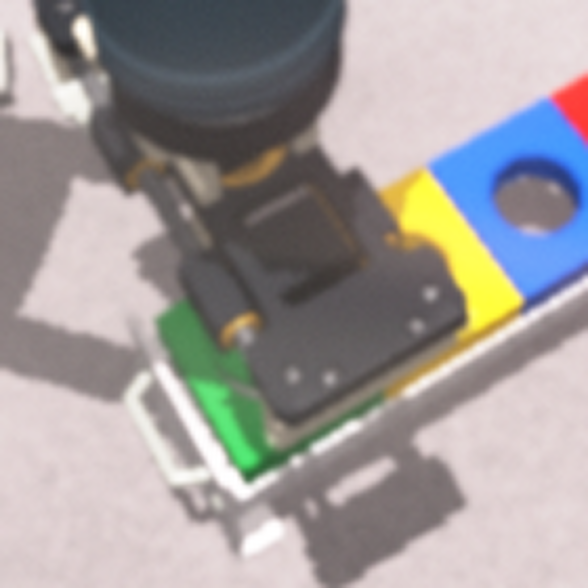

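View pics/g3_top.png

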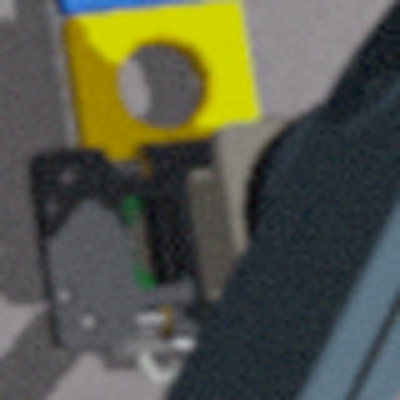

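Contact came at 134. That fits a holder sitting about 8 mm low in the grip with its flange on the plate. I'll ease off slightly, then open.

```bash
python3 -m jog '[[1,[-0.2,0,0],[0,0,0]],[1,[-0.2,0,0],[0,0,0]],[0.1,[-0.2,0,0],[0,0,0]],[0,[-0.2,0,0],[0,0,0]],[-0.2,[-0.2,0,0],[0,0,0]],[-0.4,[-0.2,0,0],[0,0,0]],[-1,[-0.2,0,0],[0,0,0]],[-1,[-0.2,0,0],[0,0,0]],[-1,[-0.2,0,0],[0,0,0]],[-1,[-0.2,0,0],[0,0,0]]]'; python3 plan.py agreen 260
```

```text
t: 8.27
tool_pos: [422.6, -204.3, 133.4]
orientation: [-0.034, -0.706, -0.034, 0.706]
ft_force: [-0.4, -0.3, 0.1]
opening: 82.3
t 8.27 pos [ 422.6 -204.3  133.4] open 82.3 F [-0.4 -0.3  0.1]
tool y [ 0.095 -0.995 -0.   ] z [-0.995 -0.095  0.   ] q6 [-0.69  0.21  1.87 -0.    1.06  0.79]
agreen 260.0 world d [ 1.000e-01 -4.000e-01  1.266e+02] shift cm [-1.266e+01  4.000e-02 -1.000e-02] turn [-0.04  0.01  0.  ] rows 3.0 0.0
```

```bash
python3 -m jog '[[-1,[-3,0,0],[0,0,0]],[-1,[-7,0,0],[0,0,0]],[-1,[-10,0,0],[0,0,0]],[-1,[-12.5,0,0],[0,0,0]],[-1,[-12.5,0,0],[0,0,0]],[-1,[-12.5,0,0],[0,0,0]]]'; python3 plan.py bred 260
```

```text
t: 8.77
tool_pos: [423.2, -204.7, 259.7]
orientation: [0.035, 0.707, 0.033, -0.705]
ft_force: [-0.8, -0.3, -0.5]
opening: 92.6
t 8.77 pos [ 423.2 -204.7  259.7] open 92.6 F [-0.8 -0.3 -0.5]
tool y [ 0.096 -0.995  0.003] z [-0.995 -0.096 -0.003] q6 [-0.69  0.09  1.68 -0.    1.37  0.79]
bred 260.0 world d [9.110e+01 3.863e+02 3.000e-01] shift cm [ -0.09 -37.59 -12.76] turn [10.22 -0.16 -0.13] rows 9.5 1.4
```

```bash
python3 -m jog '[[-1,[0,-3,-1],[3,0,0]],[-1,[0,-7,-2.4],[6,0,0]],[-1,[0,-11,-3.8],[9,0,0]],[-1,[0,-15,-5.1],[10.2,0,0]],[-1,[0,-19,-6.5],[10.2,0,0]],[-1,[0,-22.5,-7.7],[10.2,0,0]],[-1,[0,-26.5,-9],[10.2,0,0]],[-1,[0,-30.4,-10.3],[10.2,0,0]],[-1,[0,-34.2,-11.6],[10.2,0,0]],[-1,[0,-37.5,-12.7],[10.2,0,0]]]'
python3 -m jog '[[-1,[0,0,0],[0,0,0]],[-1,[0,0,0],[0,0,0]],[-1,[0,0,0],[0,0,0]]]'; python3 plan.py bred 126
python3 - <<'E'
from station import *
from vis import *
from plan import POS
for n in("side","top"):
    c=camera(n); im=cv2.resize(c["img"][:,:,::-1],None,fx=5,fy=5,interpolation=cv2.INTER_CUBIC)
    x,y=POS["agreen"]
    p=cyl(c,x,y,94,100,27); cv2.polylines(im,[np.round((p+.5)*5-.5).astype(int)],True,(255,0,255),1)
    u,v=proj(c,[[x,y,110]])[0]*5; u,v=int(u),int(v)
    cv2.imwrite(f"pics/g4_{n}.png",im[v-220:v+200,u-200:u+200])
E
```

```text
t: 9.6
tool_pos: [512.2, 183.8, 256.3]
orientation: [0.029, -0.705, 0.029, 0.708]
ft_force: [0.5, -0.1, -0.5]
opening: 92.8
t: 9.85
tool_pos: [512.2, 180.7, 256.7]
orientation: [0.028, -0.705, 0.029, 0.708]
ft_force: [-0.6, 0.0, 0.1]
opening: 93.0
t 9.85 pos [512.2 180.7 256.7] open 93.0 F [-0.6  0.   0.1]
tool y [-0.081 -0.997  0.001] z [-0.997  0.081  0.003] q6 [ 0.13  0.24  1.51 -0.    1.4   1.79]
bred 126.0 world d [   2.1    0.9 -130.7] shift cm [13.07 -0.12 -0.24] turn [ 0.06  0.17 -0.08] rows 3.1 0.0
```

View pics/g4_side.png

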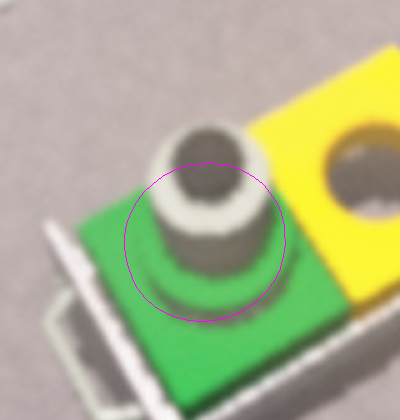

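View pics/g4_top.png

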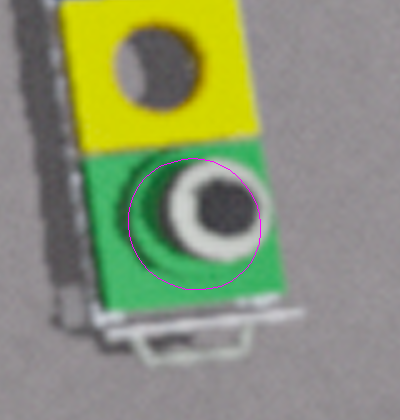

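Green is seated upright, with its flange at the expected place in both views and at most about 3 mm off centre. On to red, with a longer close this time.

```bash
python3 -m jog '[[-1,[2,-0.1,-0.2],[0,0,0]],[-1,[5,-0.1,-0.2],[0,0,0]],[-1,[8,-0.1,-0.2],[0,0,0]],[-1,[10.5,-0.1,-0.2],[0,0,0]],[-1,[12,-0.1,-0.2],[0,0,0]],[-1,[13,-0.1,-0.2],[0,0,0]],[-1,[13,-0.1,-0.2],[0,0,0]],[-1,[13,-0.1,-0.2],[0,0,0]]]'; python3 plan.py bred 126
python3 - <<'E'
from station import *
import cv2
c=camera("side"); cv2.imwrite("pics/r1.png",cv2.resize(c["img"][100:240,150:320,::-1],None,fx=3.5,fy=3.5,interpolation=cv2.INTER_CUBIC))
E
```

```text
t: 10.62
tool_pos: [515.5, 181.1, 128.7]
orientation: [0.03, -0.706, 0.03, 0.707]
ft_force: [0.7, 0.8, -0.6]
opening: 93.5
t 10.62 pos [515.5 181.1 128.7] open 93.5 F [ 0.7  0.8 -0.6]
tool y [-0.084 -0.996  0.   ] z [-0.996  0.084  0.   ] q6 [ 0.13  0.35  1.69 -0.    1.1   1.79]
bred 126.0 world d [-1.2  0.5 -2.7] shift cm [ 0.27 -0.04  0.12] turn [-0.07  0.   -0.  ] rows 0.1 0.0
```

View pics/r1.png

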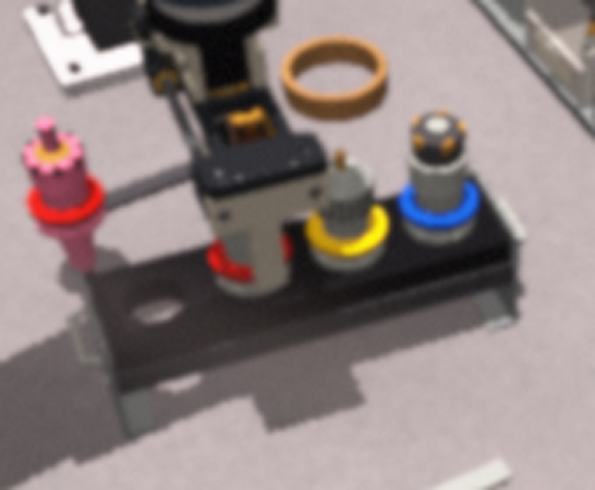

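The fingers are around the rack's red holder, at (250,250) in the crop. Yellow (345,230) is clear.

```bash
python3 -m jog '[[1,[0.2,0,0.1],[0,0,0]],[1,[0.2,0,0.1],[0,0,0]],[1,[0.2,0,0.1],[0,0,0]],[1,[0.2,0,0.1],[0,0,0]],[1,[0.2,0,0.1],[0,0,0]],[1,[0.2,0,0.1],[0,0,0]],[1,[0.2,0,0.1],[0,0,0]],[1,[0.2,0,0.1],[0,0,0]],[1,[0.2,0,0.1],[0,0,0]],[1,[0.2,0,0.1],[0,0,0]]]'
python3 -m jog '[[1,[0,0,0],[0,0,0]],[1,[0,0,0],[0,0,0]],[1,[0,0,0],[0,0,0]]]'
```

```text
t: 11.5
tool_pos: [514.2, 182.1, 126.4]
orientation: [0.029, -0.706, 0.029, 0.707]
ft_force: [-0.5, 0.7, -0.1]
opening: 39.6
t: 11.75
tool_pos: [514.2, 182.1, 126.4]
orientation: [0.029, -0.706, 0.029, 0.707]
ft_force: [-0.5, -0.3, -0.1]
opening: 39.7
```

```bash
python3 -m jog '[[1,[-2,0,0],[0,0,0]],[1,[-5,0,0],[0,0,0]],[1,[-8,0,0],[0,0,0]],[1,[-11,0,0],[0,0,0]],[1,[-13.5,0,0],[0,0,0]],[1,[-13.5,0,0],[0,0,0]],[1,[-13.5,0,0],[0,0,0]]]'; python3 plan.py ared 260
```

```text
t: 12.33
tool_pos: [514.4, 182.2, 261.3]
orientation: [-0.029, 0.707, -0.029, -0.706]
ft_force: [-0.5, 0.7, -6.2]
opening: 39.5
t 12.33 pos [514.4 182.2 261.3] open 39.5 F [-0.5  0.7 -6.2]
tool y [-0.082 -0.997 -0.   ] z [-0.997  0.082 -0.001] q6 [0.14 0.23 1.5  0.   1.4  1.79]
ared 260.0 world d [ 111.4 -367.5   -1.3] shift cm [  0.14  35.71 -14.12] turn [-1.023e+01 -8.000e-02  1.000e-02] rows 9.2 1.4
```

```bash
python3 -m jog '[[1,[0,2.5,-1],[-2,0,0]],[1,[0,6.2,-2.4],[-4,0,0]],[1,[0,10,-3.9],[-6,0,0]],[1,[0,13.7,-5.4],[-8,0,0]],[1,[0,17.4,-6.8],[-10.2,0,0]],[1,[0,21.2,-8.3],[-10.2,0,0]],[1,[0,25,-9.8],[-10.2,0,0]],[1,[0,28.7,-11.3],[-10.2,0,0]],[1,[0,32.4,-12.8],[-10.2,0,0]],[1,[0,35,-13.9],[-10.2,0,0]]]'
python3 -m jog '[[1,[0,0.7,-0.2],[0,0,0]],[1,[0,0.7,-0.2],[0,0,0]],[1,[0,0.7,-0.2],[0,0,0]],[1,[0,0.7,-0.2],[0,0,0]]]'; python3 plan.py ared 200
```

```text
t: 13.17
tool_pos: [623.1, -181.5, 256.8]
orientation: [-0.032, -0.704, -0.034, 0.708]
ft_force: [0.2, 0.4, -5.0]
opening: 39.4
t: 13.5
tool_pos: [625.8, -183.1, 259.6]
orientation: [-0.033, -0.705, -0.035, 0.707]
ft_force: [-0.5, 0.6, -5.1]
opening: 39.6
t 13.5 pos [ 625.8 -183.1  259.6] open 39.6 F [-0.5  0.6 -5.1]
tool y [ 0.097 -0.995 -0.003] z [-0.995 -0.097  0.003] q6 [-0.46  0.43  1.22  0.    1.49  1.02]
ared 200.0 world d [  0.   -2.2 -59.6] shift cm [5.96 0.24 0.  ] turn [0.03 0.16 0.15] rows 1.4 0.0
```

```bash
python3 -m jog '[[1,[1,0.2,0],[0,0,0]],[1,[3,0.2,0],[0,0,0]],[1,[5,0.2,0],[0,0,0]],[1,[5.9,0.2,0],[0,0,0]],[1,[5.9,0.2,0],[0,0,0]],[1,[5.9,0.2,0],[0,0,0]]]'; python3 plan.py ared 127
python3 - <<'E'
from station import *
from vis import *
from plan import POS
s=sense(); X,Y,Z=s["tool_pos"]
for n in("side","top"):
    c=camera(n); im=cv2.resize(c["img"][:,:,::-1],None,fx=4,fy=4,interpolation=cv2.INTER_CUBIC)
    x,y=POS["ared"]
    p=cyl(c,X,Y,Z+2-48+14,Z+2-48+20,27); cv2.polylines(im,[np.round((p+.5)*4-.5).astype(int)],True,(255,255,255),1)
    u,v=proj(c,[[x,y,110]])[0]*4; u,v=int(u),int(v)
    cv2.imwrite(f"pics/r2_{n}.png",im[max(v-300,0):v+200,u-220:u+220])
E
```

```text
t: 14.0
tool_pos: [626.6, -186.0, 202.1]
orientation: [-0.034, -0.706, -0.034, 0.707]
ft_force: [-0.4, -0.1, -5.0]
opening: 39.3
t 14.0 pos [ 626.6 -186.   202.1] open 39.3 F [-0.4 -0.1 -5. ]
tool y [ 0.097 -0.995 -0.001] z [-0.995 -0.097  0.001] q6 [-0.46  0.47  1.31  0.    1.36  1.02]
ared 127.0 world d [ -0.8   0.7 -75.1] shift cm [ 7.51 -0.07  0.07] turn [0.02 0.05 0.04] rows 1.8 0.0
```

View pics/r2_side.png

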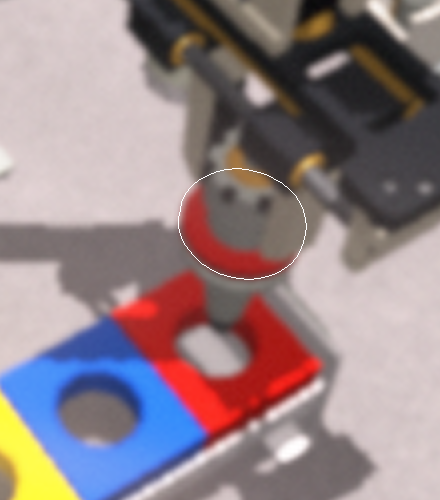

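The ring falls exactly where predicted from the TCP at (243,225), and the stud is over the red hole at (220,325). I'll lower it.

```bash
python3 -m jog '[[1,[1,-0.05,0.05],[0,0,0]],[1,[3,-0.05,0.05],[0,0,0]],[1,[5,-0.05,0.05],[0,0,0]],[1,[6,-0.05,0.05],[0,0,0]],[1,[6.8,-0.05,0.05],[0,0,0]],[1,[7,-0.05,0.05],[0,0,0]],[1,[7,-0.05,0.05],[0,0,0]],[1,[7,-0.05,0.05],[0,0,0]]]'; python3 plan.py ared 126.5
```

```text
t: 14.77
tool_pos: [627.0, -186.8, 133.4]
orientation: [0.034, 0.707, 0.033, -0.706]
ft_force: [0.4, -0.1, -5.0]
opening: 39.8
t 14.77 pos [ 627.  -186.8  133.4] open 39.8 F [ 0.4 -0.1 -5. ]
tool y [ 0.096 -0.995  0.001] z [-0.995 -0.096 -0.002] q6 [-0.46  0.52  1.4   0.    1.22  1.02]
ared 126.5 world d [-1.2  1.5 -6.9] shift cm [ 0.69 -0.16  0.1 ] turn [-0.04 -0.09 -0.06] rows 0.2 0.0
```

```bash
python3 -m jog '[[1,[0.3,-0.1,0.1],[0,0,0]],[1,[0.5,-0.15,0.1],[0,0,0]],[1,[0.6,-0.15,0.1],[0,0,0]],[1,[0.6,-0.15,0.1],[0,0,0]],[1,[0.6,-0.15,0.1],[0,0,0]]]'; python3 plan.py ared 126
```

```text
t: 15.18
tool_pos: [625.2, -185.1, 126.6]
orientation: [0.034, 0.706, 0.034, -0.706]
ft_force: [-0.7, -0.4, -5.2]
opening: 39.3
t 15.18 pos [ 625.2 -185.1  126.6] open 39.3 F [-0.7 -0.4 -5.2]
tool y [ 0.096 -0.995  0.   ] z [-0.995 -0.096 -0.   ] q6 [-0.46  0.52  1.42 -0.    1.2   1.02]
ared 126.0 world d [ 0.6 -0.2 -0.6] shift cm [ 0.06  0.03 -0.05] turn [-0.03 -0.01 -0.01] rows 0.0 0.0
```

Only 0–1 mm is left above the plate, so I'll release here and retreat.

```bash
python3 -m jog '[[0.1,[0,0,0],[0,0,0]],[0,[0,0,0],[0,0,0]],[-0.2,[0,0,0],[0,0,0]],[-0.4,[0,0,0],[0,0,0]],[-1,[0,0,0],[0,0,0]],[-1,[0,0,0],[0,0,0]],[-1,[0,0,0],[0,0,0]],[-1,[0,0,0],[0,0,0]],[-1,[0,0,0],[0,0,0]]]'
python3 -m jog '[[-1,[-3,0,0],[0,0,0]],[-1,[-7,0,0],[0,0,0]],[-1,[-10,0,0],[0,0,0]],[-1,[-13.3,0,0],[0,0,0]],[-1,[-13.3,0,0],[0,0,0]],[-1,[-13.3,0,0],[0,0,0]]]'; python3 plan.py byellow 260
```

```text
t: 15.93
tool_pos: [625.1, -185.0, 126.4]
orientation: [-0.034, -0.706, -0.034, 0.706]
ft_force: [-0.1, 0.5, 0.2]
opening: 88.3
t: 16.43
tool_pos: [626.3, -185.5, 262.3]
orientation: [0.035, 0.708, 0.033, -0.705]
ft_force: [0.3, -0.7, -0.3]
opening: 92.7
t 16.43 pos [ 626.3 -185.5  262.3] open 92.7 F [ 0.3 -0.7 -0.3]
tool y [ 0.096 -0.995  0.003] z [-0.995 -0.096 -0.005] q6 [-0.46  0.43  1.23  0.    1.48  1.02]
byellow 260.0 world d [-44.3 361.5  -2.3] shift cm [  0.12 -36.41   0.95] turn [10.22 -0.29 -0.14] rows 8.7 1.4
```

```bash
python3 -m jog '[[-1,[0,-3,0.1],[3,0,0]],[-1,[0,-7,0.2],[6,0,0]],[-1,[0,-11,0.3],[9,0,0]],[-1,[0,-15,0.4],[10.2,0,0]],[-1,[0,-19,0.5],[10.2,0,0]],[-1,[0,-23,0.6],[10.2,0,0]],[-1,[0,-27,0.7],[10.2,0,0]],[-1,[0,-31,0.8],[10.2,0,0]],[-1,[0,-34.5,0.9],[10.2,0,0]],[-1,[0,-36.3,1],[10.2,0,0]]]'
python3 -m jog '[[-1,[0,0,0],[0,0,0]],[-1,[0,0,0],[0,0,0]],[-1,[0,0,0],[0,0,0]]]'; python3 plan.py byellow 126
```

```text
t: 17.27
tool_pos: [578.5, 179.4, 257.6]
orientation: [0.028, -0.705, 0.028, 0.708]
ft_force: [-0.5, -0.0, -0.1]
opening: 92.4
t: 17.52
tool_pos: [580.2, 174.5, 258.2]
orientation: [0.029, -0.706, 0.029, 0.707]
ft_force: [-0.0, -0.7, -0.2]
opening: 93.0
t 17.52 pos [580.2 174.5 258.2] open 93.0 F [-0.  -0.7 -0.2]
tool y [-0.082 -0.997  0.001] z [-0.997  0.082  0.002] q6 [ 0.11  0.35  1.36 -0.    1.44  1.76]
byellow 126.0 world d [   1.8    1.5 -132.2] shift cm [13.22 -0.17 -0.19] turn [ 0.01  0.11 -0.06] rows 3.2 0.0
```

```bash
python3 -m jog '[[-1,[2,-0.15,-0.15],[0,0,0]],[-1,[5,-0.15,-0.15],[0,0,0]],[-1,[8,-0.15,-0.15],[0,0,0]],[-1,[10.5,-0.15,-0.15],[0,0,0]],[-1,[12,-0.15,-0.15],[0,0,0]],[-1,[13.1,-0.15,-0.15],[0,0,0]],[-1,[13.1,-0.15,-0.15],[0,0,0]],[-1,[13.1,-0.15,-0.15],[0,0,0]]]'; python3 plan.py byellow 126
python3 - <<'E'
from station import *
import cv2
c=camera("side"); cv2.imwrite("pics/y1.png",cv2.resize(c["img"][100:380,150:390,::-1],None,fx=2.1,fy=2.1,interpolation=cv2.INTER_CUBIC))
E
```

```text
t: 18.18
tool_pos: [582.4, 175.6, 128.3]
orientation: [0.03, -0.706, 0.03, 0.707]
ft_force: [-0.0, -0.8, -0.0]
opening: 93.3
t 18.18 pos [582.4 175.6 128.3] open 93.3 F [-0.  -0.8 -0. ]
tool y [-0.084 -0.996  0.   ] z [-0.996  0.084  0.001] q6 [ 0.11  0.45  1.53 -0.    1.16  1.76]
byellow 126.0 world d [-0.4  0.4 -2.3] shift cm [ 0.23 -0.04  0.04] turn [-0.07  0.04 -0.02] rows 0.1 0.0
```

View pics/y1.png

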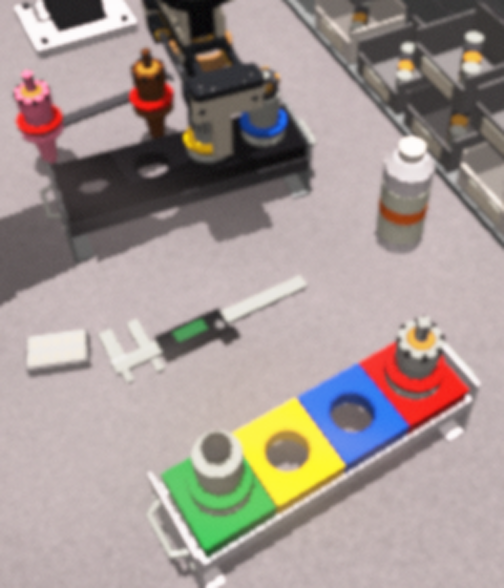

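Red (418,360) and green (217,470) are seated upright, and the bystanders haven't moved. The fingers are on yellow (205,140), so I'll close.

```bash
python3 -m jog '[[1,[0.2,0,0],[0,0,0]],[1,[0.2,0,0],[0,0,0]],[1,[0.2,0,0],[0,0,0]],[1,[0.2,0,0],[0,0,0]],[1,[0.2,0,0],[0,0,0]],[1,[0.2,0,0],[0,0,0]],[1,[0.2,0,0],[0,0,0]],[1,[0.2,0,0],[0,0,0]],[1,[0.2,0,0],[0,0,0]],[1,[0.2,0,0],[0,0,0]]]'
python3 -m jog '[[1,[0,0,0],[0,0,0]],[1,[0,0,0],[0,0,0]],[1,[0,0,0],[0,0,0]]]'
```

```text
t: 19.07
tool_pos: [582.1, 176.2, 126.5]
orientation: [0.029, -0.706, 0.029, 0.707]
ft_force: [-0.8, -2.8, 1.4]
opening: 39.5
t: 19.32
tool_pos: [582.1, 176.2, 126.5]
orientation: [0.029, -0.706, 0.029, 0.707]
ft_force: [-0.4, -4.7, 2.3]
opening: 39.7
```

```bash
python3 -m jog '[[1,[-2,0,0],[0,0,0]],[1,[-5,0,0],[0,0,0]],[1,[-8,0,0],[0,0,0]],[1,[-11,0,0],[0,0,0]],[1,[-13.5,0,0],[0,0,0]],[1,[-13.5,0,0],[0,0,0]],[1,[-13.5,0,0],[0,0,0]]]'; python3 plan.py ayellow 260
```

```text
t: 19.9
tool_pos: [582.2, 177.2, 261.1]
orientation: [-0.029, 0.707, -0.029, -0.706]
ft_force: [-0.1, -0.1, -7.4]
opening: 39.6
t 19.9 pos [582.2 177.2 261.1] open 39.6 F [-0.1 -0.1 -7.4]
tool y [-0.082 -0.997 -0.001] z [-0.997  0.082 -0.001] q6 [0.11 0.35 1.35 0.   1.44 1.76]
ayellow 260.0 world d [ -91.8 -375.4   -1.1] shift cm [ 0.06 38.17  6.08] turn [-10.22  -0.05   0.05] rows 9.3 1.4
```

```bash
python3 -m jog '[[1,[0,2.5,0.4],[-2,0,0]],[1,[0,6.3,1],[-4,0,0]],[1,[0,10.2,1.6],[-6,0,0]],[1,[0,14.2,2.2],[-8,0,0]],[1,[0,18.2,2.8],[-10.2,0,0]],[1,[0,22.2,3.5],[-10.2,0,0]],[1,[0,26.2,4.1],[-10.2,0,0]],[1,[0,30.2,4.8],[-10.2,0,0]],[1,[0,34.2,5.4],[-10.2,0,0]],[1,[0,37.2,5.9],[-10.2,0,0]]]'
python3 -m jog '[[1,[0,0.9,0.2],[0,0,0]],[1,[0,0.9,0.2],[0,0,0]],[1,[0,0.9,0.2],[0,0,0]],[1,[0,0.9,0.2],[0,0,0]]]'; python3 plan.py ayellow 200
```

```text
t: 20.73
tool_pos: [490.3, -191.1, 257.7]
orientation: [-0.032, -0.705, -0.034, 0.708]
ft_force: [0.7, 0.0, -7.0]
opening: 39.5
t: 21.07
tool_pos: [491.2, -196.6, 259.6]
orientation: [-0.033, -0.705, -0.035, 0.707]
ft_force: [-0.0, 0.3, -6.6]
opening: 39.6
t 21.07 pos [ 491.2 -196.6  259.6] open 39.6 F [-0.   0.3 -6.6]
tool y [ 0.096 -0.995 -0.003] z [-0.995 -0.096  0.002] q6 [-0.59  0.21  1.54  0.    1.4   0.88]
ayellow 200.0 world d [ -0.8  -1.6 -59.6] shift cm [5.96 0.17 0.08] turn [-0.    0.13  0.18] rows 1.4 0.0
```

```bash
python3 -m jog '[[1,[1,0.15,0.05],[0,0,0]],[1,[3,0.15,0.05],[0,0,0]],[1,[5,0.15,0.05],[0,0,0]],[1,[5.9,0.15,0.05],[0,0,0]],[1,[5.9,0.15,0.05],[0,0,0]],[1,[5.9,0.15,0.05],[0,0,0]]]'; python3 plan.py ayellow 126.5
python3 - <<'E'
from station import *
from vis import *
from plan import POS
s=sense(); X,Y,Z=s["tool_pos"]
c=camera("side"); im=cv2.resize(c["img"][:,:,::-1],None,fx=4,fy=4,interpolation=cv2.INTER_CUBIC)
x,y=POS["ayellow"]
p=cyl(c,X,Y,Z+2-48+14,Z+2-48+20,27); cv2.polylines(im,[np.round((p+.5)*4-.5).astype(int)],True,(255,255,255),1)
u,v=proj(c,[[x,y,110]])[0]*4; u,v=int(u),int(v)
cv2.imwrite(f"pics/y2.png",im[max(v-300,0):v+200,u-220:u+220])
E
```

```text
t: 21.57
tool_pos: [491.3, -199.0, 202.0]
orientation: [-0.034, -0.706, -0.035, 0.707]
ft_force: [1.0, -0.9, -6.2]
opening: 39.2
t 21.57 pos [ 491.3 -199.   202. ] open 39.2 F [ 1.  -0.9 -6.2]
tool y [ 0.097 -0.995 -0.001] z [-0.995 -0.097  0.001] q6 [-0.6   0.25  1.63  0.    1.26  0.88]
ayellow 126.5 world d [ -0.9   0.8 -75.5] shift cm [ 7.55 -0.08  0.07] turn [0.03 0.05 0.05] rows 1.8 0.0
```

View pics/y2.png

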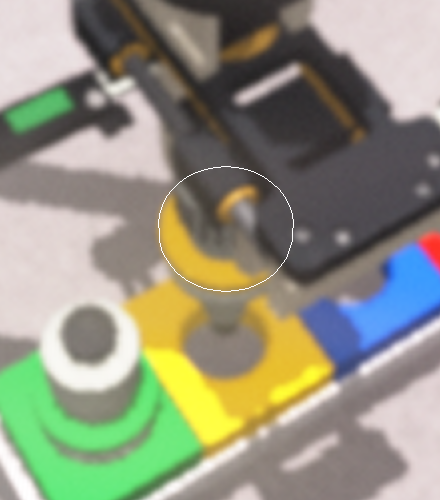

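The yellow ring is where predicted (226,230), and the stud is over the yellow hole (225,330).

```bash
python3 -m jog '[[1,[1,-0.05,0.05],[0,0,0]],[1,[3,-0.05,0.05],[0,0,0]],[1,[5,-0.05,0.05],[0,0,0]],[1,[6,-0.05,0.05],[0,0,0]],[1,[6.8,-0.05,0.05],[0,0,0]],[1,[7,-0.05,0.05],[0,0,0]],[1,[7,-0.05,0.05],[0,0,0]],[1,[7,-0.05,0.05],[0,0,0]]]'; python3 plan.py ayellow 126.5
```

```text
t: 22.28
tool_pos: [491.4, -199.9, 133.3]
orientation: [0.034, 0.707, 0.033, -0.706]
ft_force: [0.5, -0.3, -7.1]
opening: 39.9
t 22.28 pos [ 491.4 -199.9  133.3] open 39.9 F [ 0.5 -0.3 -7.1]
tool y [ 0.096 -0.995  0.001] z [-0.995 -0.096 -0.001] q6 [-0.6   0.32  1.73  0.    1.1   0.88]
ayellow 126.5 world d [-1.   1.7 -6.8] shift cm [ 0.68 -0.18  0.08] turn [-0.04 -0.08 -0.06] rows 0.2 0.0
```

```bash
python3 -m jog '[[1,[0.3,-0.1,0.1],[0,0,0]],[1,[0.5,-0.15,0.1],[0,0,0]],[1,[0.6,-0.15,0.1],[0,0,0]],[1,[0.6,-0.15,0.1],[0,0,0]],[1,[0.6,-0.15,0.1],[0,0,0]]]'; python3 plan.py ayellow 126
```

```text
t: 22.7
tool_pos: [489.6, -198.1, 126.6]
orientation: [0.034, 0.706, 0.034, -0.706]
ft_force: [-1.1, 0.2, -6.2]
opening: 39.5
t 22.7 pos [ 489.6 -198.1  126.6] open 39.5 F [-1.1  0.2 -6.2]
tool y [ 0.096 -0.995  0.   ] z [-0.995 -0.096 -0.   ] q6 [-0.6   0.32  1.74 -0.    1.08  0.88]
ayellow 126.0 world d [ 0.8 -0.1 -0.6] shift cm [ 0.06  0.02 -0.08] turn [-0.03 -0.01 -0.01] rows 0.0 0.0
```

```bash
python3 -m jog '[[0.1,[0,0,0],[0,0,0]],[0,[0,0,0],[0,0,0]],[-0.2,[0,0,0],[0,0,0]],[-0.4,[0,0,0],[0,0,0]],[-1,[0,0,0],[0,0,0]],[-1,[0,0,0],[0,0,0]],[-1,[0,0,0],[0,0,0]],[-1,[0,0,0],[0,0,0]],[-1,[0,0,0],[0,0,0]]]'
python3 -m jog '[[-1,[-3,0,0],[0,0,0]],[-1,[-7,0,0],[0,0,0]],[-1,[-10,0,0],[0,0,0]],[-1,[-13.3,0,0],[0,0,0]],[-1,[-13.3,0,0],[0,0,0]],[-1,[-13.3,0,0],[0,0,0]]]'; python3 plan.py bblue 260
```

```text
t: 23.45
tool_pos: [489.6, -198.0, 126.4]
orientation: [-0.034, -0.706, -0.034, 0.706]
ft_force: [0.6, 0.6, 0.5]
opening: 88.1
t: 23.95
tool_pos: [490.5, -198.6, 261.6]
orientation: [0.035, 0.708, 0.033, -0.705]
ft_force: [0.5, 0.4, -0.2]
opening: 92.6
t 23.95 pos [ 490.5 -198.6  261.6] open 92.6 F [ 0.5  0.4 -0.2]
tool y [ 0.096 -0.995  0.003] z [-0.995 -0.096 -0.004] q6 [-0.6   0.2   1.55  0.    1.39  0.88]
bblue 260.0 world d [159.2 369.   -1.6] shift cm [  0.12 -35.21 -19.37] turn [10.22 -0.23 -0.16] rows 9.6 1.4
```

```bash
python3 -m jog '[[-1,[0,-3,-1.6],[3,0,0]],[-1,[0,-6.5,-3.6],[6,0,0]],[-1,[0,-10,-5.5],[9,0,0]],[-1,[0,-13.6,-7.5],[10.2,0,0]],[-1,[0,-17.2,-9.5],[10.2,0,0]],[-1,[0,-20.8,-11.4],[10.2,0,0]],[-1,[0,-24.4,-13.4],[10.2,0,0]],[-1,[0,-28,-15.4],[10.2,0,0]],[-1,[0,-31.6,-17.4],[10.2,0,0]],[-1,[0,-35,-19.3],[10.2,0,0]]]'
python3 -m jog '[[-1,[0,0,0],[0,0,0]],[-1,[0,0,0],[0,0,0]],[-1,[0,0,0],[0,0,0]]]'; python3 plan.py bblue 126
```

```text
t: 24.78
tool_pos: [647.9, 171.1, 257.0]
orientation: [0.029, -0.705, 0.029, 0.708]
ft_force: [2.1, 0.2, 0.2]
opening: 92.9
t: 25.03
tool_pos: [647.4, 168.5, 257.3]
orientation: [0.028, -0.705, 0.029, 0.708]
ft_force: [-0.7, -1.2, -0.0]
opening: 92.9
t 25.03 pos [647.4 168.5 257.3] open 92.9 F [-0.7 -1.2 -0. ]
tool y [-0.082 -0.997  0.001] z [-0.997  0.082  0.003] q6 [ 0.09  0.47  1.18 -0.    1.5   1.74]
bblue 126.0 world d [   2.3    1.9 -131.3] shift cm [13.13 -0.22 -0.26] turn [ 0.06  0.2  -0.07] rows 3.2 0.0
```

```bash
python3 -m jog '[[-1,[2,-0.2,-0.2],[0,0,0]],[-1,[5,-0.2,-0.2],[0,0,0]],[-1,[8,-0.2,-0.2],[0,0,0]],[-1,[10.5,-0.2,-0.2],[0,0,0]],[-1,[12,-0.2,-0.2],[0,0,0]],[-1,[13,-0.2,-0.2],[0,0,0]],[-1,[13,-0.2,-0.2],[0,0,0]],[-1,[13,-0.2,-0.2],[0,0,0]]]'; python3 plan.py bblue 126
python3 - <<'E'
from station import *
import cv2
c=camera("side"); cv2.imwrite("pics/b1.png",cv2.resize(c["img"][100:380,150:390,::-1],None,fx=2.1,fy=2.1,interpolation=cv2.INTER_CUBIC))
E
```

```text
t: 25.7
tool_pos: [650.4, 169.4, 129.6]
orientation: [0.03, -0.706, 0.03, 0.707]
ft_force: [0.1, -0.2, -0.2]
opening: 93.1
t 25.7 pos [650.4 169.4 129.6] open 93.1 F [ 0.1 -0.2 -0.2]
tool y [-0.084 -0.996  0.   ] z [-0.996  0.084  0.   ] q6 [ 0.09  0.55  1.35 -0.    1.24  1.74]
bblue 126.0 world d [-0.7  1.  -3.6] shift cm [ 0.36 -0.09  0.07] turn [-0.07  0.02 -0.01] rows 0.1 0.0
```

View pics/b1.png

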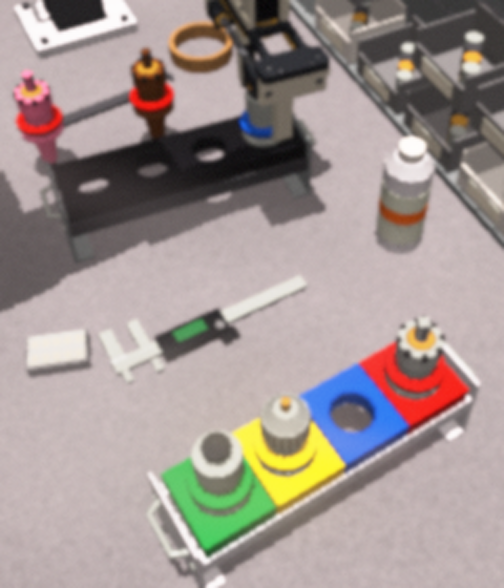

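Yellow (287,430) is seated and the fingers are around blue (262,125). Closing.

```bash
python3 -m jog '[[1,[0.3,-0.05,0],[0,0,0]],[1,[0.3,-0.05,0],[0,0,0]],[1,[0.3,-0.05,0],[0,0,0]],[1,[0.3,-0.05,0],[0,0,0]],[1,[0.3,-0.05,0],[0,0,0]],[1,[0.3,-0.05,0],[0,0,0]],[1,[0.3,-0.05,0],[0,0,0]],[1,[0.3,-0.05,0],[0,0,0]],[1,[0.3,-0.05,0],[0,0,0]],[1,[0.3,-0.05,0],[0,0,0]]]'
python3 -m jog '[[1,[0,0,0],[0,0,0]],[1,[0,0,0],[0,0,0]],[1,[0,0,0],[0,0,0]]]'
```

```text
t: 26.58
tool_pos: [650.4, 171.1, 126.4]
orientation: [0.029, -0.706, 0.029, 0.707]
ft_force: [-0.1, -0.1, -0.4]
opening: 39.7
t: 26.83
tool_pos: [650.4, 171.1, 126.4]
orientation: [0.029, -0.706, 0.029, 0.707]
ft_force: [-0.5, -0.9, -0.1]
opening: 39.5
```

```bash
python3 -m jog '[[1,[-2,0,0],[0,0,0]],[1,[-5,0,0],[0,0,0]],[1,[-8,0,0],[0,0,0]],[1,[-11,0,0],[0,0,0]],[1,[-13.5,0,0],[0,0,0]],[1,[-13.5,0,0],[0,0,0]],[1,[-13.5,0,0],[0,0,0]]]'; python3 plan.py ablue 260
python3 - <<'E'
from station import *
from vis import *
c=camera("top");print("spray approx",bp(c,(291,127),144))
E
```

```text
t: 27.42
tool_pos: [650.8, 171.3, 261.6]
orientation: [-0.029, 0.707, -0.029, -0.706]
ft_force: [0.5, 0.1, -5.9]
opening: 39.7
t 27.42 pos [650.8 171.3 261.6] open 39.7 F [ 0.5  0.1 -5.9]
tool y [-0.082 -0.997 -0.   ] z [-0.997  0.082 -0.002] q6 [0.09 0.47 1.16 0.   1.51 1.74]
ablue 260.0 world d [ -92.7 -363.    -1.6] shift cm [ 0.14 36.94  6.25] turn [-1.023e+01 -1.000e-01  1.000e-02] rows 9.0 1.4
spray approx [739.97323174  18.90630018 144.        ]
```

```bash
python3 -m jog '[[1,[0,2.5,0.4],[-2,0,0]],[1,[0,6.3,1.1],[-4,0,0]],[1,[0,10.2,1.7],[-6,0,0]],[1,[0,14,2.4],[-8,0,0]],[1,[0,17.8,3],[-10.2,0,0]],[1,[0,21.6,3.7],[-10.2,0,0]],[1,[0,25.5,4.3],[-10.2,0,0]],[1,[0,29.4,5],[-10.2,0,0]],[1,[0,33.2,5.6],[-10.2,0,0]],[1,[0,36,6.1],[-10.2,0,0]]]'
python3 -m jog '[[1,[0,0.9,0.2],[0,0,0]],[1,[0,0.9,0.2],[0,0,0]],[1,[0,0.9,0.2],[0,0,0]],[1,[0,0.9,0.2],[0,0,0]]]'; python3 plan.py ablue 200
```

```text
t: 28.3
tool_pos: [557.6, -185.0, 257.7]
orientation: [-0.033, -0.704, -0.034, 0.708]
ft_force: [0.7, 0.4, -5.0]
opening: 39.3
t: 28.63
tool_pos: [558.6, -190.2, 259.8]
orientation: [-0.033, -0.705, -0.035, 0.707]
ft_force: [0.0, 0.5, -4.3]
opening: 39.4
t 28.63 pos [ 558.6 -190.2  259.8] open 39.4 F [ 0.   0.5 -4.3]
tool y [ 0.096 -0.995 -0.003] z [-0.995 -0.096  0.002] q6 [-0.52  0.32  1.39  0.    1.43  0.96]
ablue 200.0 world d [ -0.5  -1.5 -59.8] shift cm [5.98 0.16 0.05] turn [0.01 0.12 0.14] rows 1.4 0.0
```

```bash
python3 -m jog '[[1,[1,0.15,0.05],[0,0,0]],[1,[3,0.15,0.05],[0,0,0]],[1,[5,0.15,0.05],[0,0,0]],[1,[5.9,0.15,0.05],[0,0,0]],[1,[5.9,0.15,0.05],[0,0,0]],[1,[5.9,0.15,0.05],[0,0,0]]]'; python3 plan.py ablue 126.5
python3 - <<'E'
from station import *
from vis import *
from plan import POS
s=sense(); X,Y,Z=s["tool_pos"]
c=camera("side"); im=cv2.resize(c["img"][:,:,::-1],None,fx=4,fy=4,interpolation=cv2.INTER_CUBIC)
x,y=POS["ablue"]
p=cyl(c,X,Y,Z+2-48+14,Z+2-48+20,27); cv2.polylines(im,[np.round((p+.5)*4-.5).astype(int)],True,(255,255,255),1)
u,v=proj(c,[[x,y,110]])[0]*4; u,v=int(u),int(v)
cv2.imwrite(f"pics/b2.png",im[max(v-300,0):v+200,u-220:u+220])
E
```

```text
t: 29.13
tool_pos: [558.6, -192.4, 202.0]
orientation: [-0.034, -0.706, -0.035, 0.707]
ft_force: [0.6, 0.4, -4.1]
opening: 39.3
t 29.13 pos [ 558.6 -192.4  202. ] open 39.3 F [ 0.6  0.4 -4.1]
tool y [ 0.097 -0.995 -0.001] z [-0.995 -0.097  0.001] q6 [-0.52  0.36  1.48  0.    1.3   0.95]
ablue 126.5 world d [ -0.5   0.7 -75.5] shift cm [ 7.55 -0.07  0.03] turn [0.04 0.06 0.05] rows 1.8 0.0
```

View pics/b2.png

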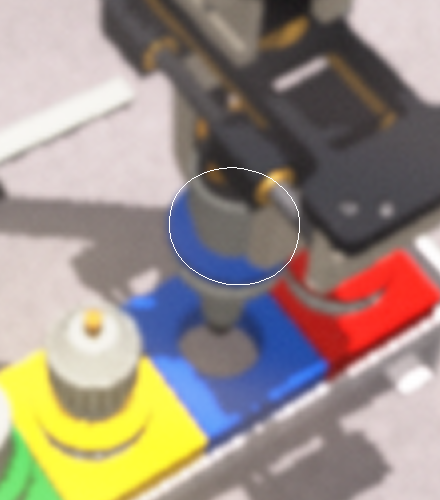

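The blue ring matches its prediction (235,226) and the stud is over the hole (218,325).

```bash
python3 -m jog '[[1,[1,-0.05,0.05],[0,0,0]],[1,[3,-0.05,0.05],[0,0,0]],[1,[5,-0.05,0.05],[0,0,0]],[1,[6,-0.05,0.05],[0,0,0]],[1,[6.8,-0.05,0.05],[0,0,0]],[1,[7,-0.05,0.05],[0,0,0]],[1,[7,-0.05,0.05],[0,0,0]],[1,[7,-0.05,0.05],[0,0,0]]]'; python3 plan.py ablue 126.5
```

```text
t: 29.85
tool_pos: [558.7, -193.2, 133.3]
orientation: [0.034, 0.707, 0.034, -0.706]
ft_force: [1.1, -0.3, -4.8]
opening: 39.1
t 29.85 pos [ 558.7 -193.2  133.3] open 39.1 F [ 1.1 -0.3 -4.8]
tool y [ 0.096 -0.995  0.001] z [-0.995 -0.096 -0.001] q6 [-0.52  0.41  1.57  0.    1.15  0.95]
ablue 126.5 world d [-0.6  1.5 -6.8] shift cm [ 0.68 -0.16  0.04] turn [-0.03 -0.08 -0.06] rows 0.2 0.0
```

```bash
python3 -m jog '[[1,[0.3,-0.1,0],[0,0,0]],[1,[0.5,-0.15,0],[0,0,0]],[1,[0.6,-0.15,0],[0,0,0]],[1,[0.6,-0.15,0],[0,0,0]],[1,[0.6,-0.15,0],[0,0,0]]]'; python3 plan.py ablue 126
```

```text
t: 30.27
tool_pos: [557.9, -191.4, 126.5]
orientation: [0.034, 0.706, 0.034, -0.706]
ft_force: [0.5, 0.2, -4.6]
opening: 39.5
t 30.27 pos [ 557.9 -191.4  126.5] open 39.5 F [ 0.5  0.2 -4.6]
tool y [ 0.096 -0.995  0.   ] z [-0.995 -0.096 -0.   ] q6 [-0.52  0.42  1.58 -0.    1.14  0.96]
ablue 126.0 world d [ 0.2 -0.3 -0.5] shift cm [ 0.05  0.04 -0.02] turn [-0.03 -0.01 -0.01] rows 0.0 0.0
```

Release, rise, then swing clear for a final look.

```bash
python3 -m jog '[[0.1,[0,0,0],[0,0,0]],[0,[0,0,0],[0,0,0]],[-0.2,[0,0,0],[0,0,0]],[-0.4,[0,0,0],[0,0,0]],[-1,[0,0,0],[0,0,0]],[-1,[0,0,0],[0,0,0]],[-1,[0,0,0],[0,0,0]],[-1,[0,0,0],[0,0,0]],[-1,[0,0,0],[0,0,0]]]'
python3 -m jog '[[-1,[-3,0,0],[0,0,0]],[-1,[-7,0,0],[0,0,0]],[-1,[-10,0,0],[0,0,0]],[-1,[-13.3,0,0],[0,0,0]],[-1,[-13.3,0,0],[0,0,0]],[-1,[-13.3,0,0],[0,0,0]]]'; python3 plan.py bgreen 270
```

```text
t: 31.02
tool_pos: [557.9, -191.4, 126.4]
orientation: [0.034, 0.706, 0.034, -0.706]
ft_force: [-0.5, 0.7, 0.8]
opening: 88.1
t: 31.52
tool_pos: [558.9, -191.9, 261.8]
orientation: [0.035, 0.708, 0.033, -0.705]
ft_force: [0.3, 0.1, -0.4]
opening: 93.0
t 31.52 pos [ 558.9 -191.9  261.8] open 93.0 F [ 0.3  0.1 -0.4]
tool y [ 0.096 -0.995  0.003] z [-0.995 -0.096 -0.004] q6 [-0.52  0.31  1.39 -0.    1.43  0.96]
bgreen 270.0 world d [-112.4  379.1    8.2] shift cm [ -0.96 -38.81   7.56] turn [10.22 -0.26 -0.15] rows 9.5 1.4
```

```bash
python3 -m jog '[[-1,[-1,-3,1],[3,0,0]],[-1,[-1,-7,2],[6,0,0]],[-1,[-1,-11,3.5],[9,0,0]],[-1,[-1,-15,5],[10,0,0]],[-1,[-1,-19,6.5],[10,0,0]],[-1,[-1,-23,8],[10,0,0]],[-1,[-1,-27,9],[10,0,0]],[-1,[-1,-30,9],[10,0,0]],[-1,[-1,-32,9],[10,0,0]],[-1,[-1,-32,9],[10,0,0]]]'
python3 - <<'E'
from station import *
from vis import *
from plan import POS
from scipy.optimize import minimize
# fit position via grip band top disc etc: overlay band top circle (z=140, r=20) & ring
for n in("side","top"):
    c=camera(n); cv2.imwrite(f"pics/f_{n}_full.png",c["img"][:,:,::-1]); im=cv2.resize(c["img"][:,:,::-1],None,fx=5,fy=5,interpolation=cv2.INTER_CUBIC)
    for k,(x,y) in POS.items():
        if k[0]!="a": continue
        for z,r,col in((80,25,(0,0,0)),(140,20,(255,0,255))):
            p=proj(c,[[x+r*np.cos(t),y+r*np.sin(t),z] for t in th]); cv2.polylines(im,[np.round((p+.5)*5-.5).astype(int)],True,col,1)
    u,v=proj(c,[[524,-195,110]])[0]*5; u,v=int(u),int(v)
    o=im[v-300:v+400,u-400:u+400] if n=="side" else im[v-400:v+400,u-220:u+220]
    o=cv2.resize(o,None,fx=.75,fy=.75,interpolation=cv2.INTER_AREA) if n=="top" else o[50:650]
    cv2.imwrite(f"pics/f_{n}.png",o)
E
```

```text
t: 32.35
tool_pos: [435.7, 121.9, 267.9]
orientation: [0.027, -0.706, 0.026, 0.708]
ft_force: [-0.3, -1.1, 0.2]
opening: 92.9
```

View pics/f_side.png

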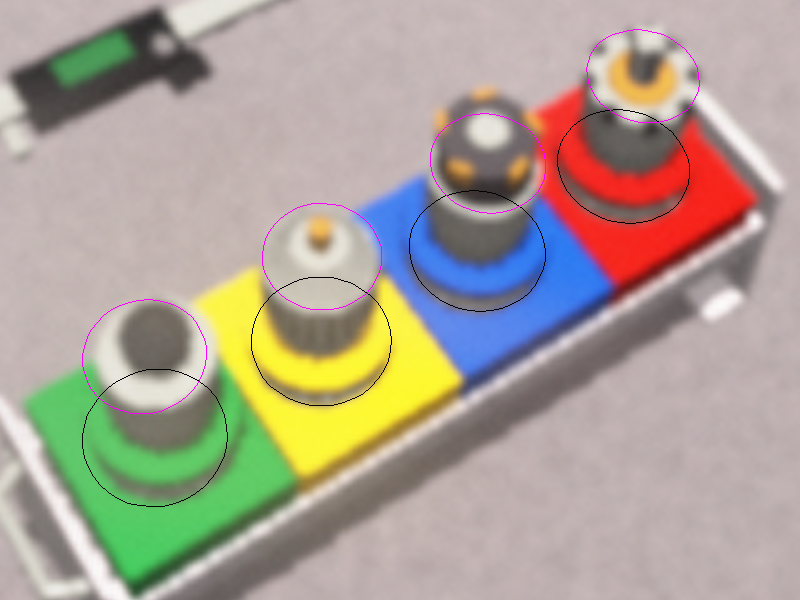

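View pics/f_top.png

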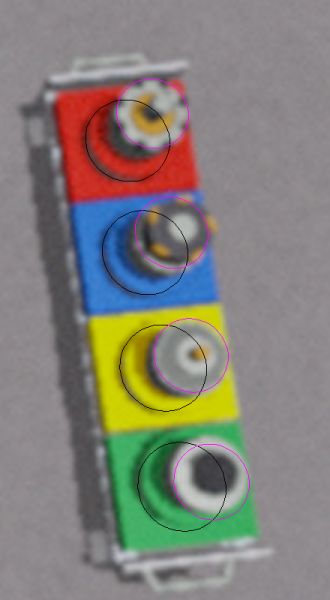

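View pics/f_top_full.png

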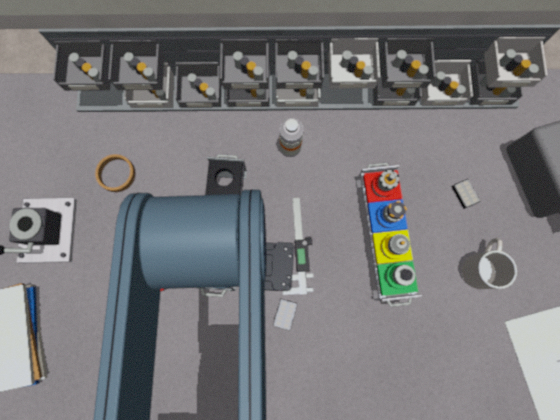

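All four look upright and seated. Green sits a few mm off centre, so I'll quantify that by triangulating its white band-top ring in both views.

Run:
```python
from station import *
from vis import *
from plan import POS
C={n:camera(n) for n in("top","side")}
x0,y0=POS["agreen"]
obs={}
for n,c in C.items():
    im=cv2.cvtColor(c["img"],cv2.COLOR_RGB2HSV)
    u,v=proj(c,[[x0,y0,140]])[0]
    k=np.zeros(im.shape[:2],np.uint8); cv2.circle(k,(int(u),int(v)),18,255,-1)
    w=((im[...,1]<60)&(im[...,2]>125)).astype(np.uint8)*255&k
    nn,l,st,ce=cv2.connectedComponentsWithStats(w); i=1+np.argmax(st[1:,4]); 
    m=np.column_stack(np.where(l==i))[:,::-1].astype(np.float32); (e,ax,an)=cv2.fitEllipse(cv2.convexHull(m))
    obs[n]=np.array(e); print(n,st[i],"ellipse",np.round(e,2),np.round(ax,1),"expected",proj(c,[[x0,y0,140]])[0].round(2))
f=lambda p:np.concatenate([proj(C[n],[p])[0]-obs[n] for n in C])
r=least_squares(f,[x0,y0,140]); print("band top centre",r.x.round(1),"exp",x0,y0,140,"res px",r.fun.round(2))
# ring flange fit for the others
```

```text
top [395 260  29  29 375] ellipse [409.46 274.94] [27.2 30.2] expected [405.12 276.61]
side [232 298  34  31 603] ellipse [249.39 313.51] [30.3 34.4] expected [250.4 316.2]
band top centre [ 422.4 -208.1  156.6] exp 422.7 -204.7 140 res px [-0.19  1.42  1.09 -0.34]
```

Run:
```python
from station import *
from vis import *
from plan import POS
C={n:camera(n) for n in("top","side")}
x0,y0=POS["agreen"]
obs={}; vis=[]
for n,c in C.items():
    im=c["img"].astype(np.float32); g=im.min(2)   # white annulus: min channel high
    u,v=proj(c,[[x0,y0,140]])[0]
    k=np.zeros(g.shape,np.uint8); cv2.circle(k,(int(round(u)),int(round(v))),14,255,-1)
    obs[n]=(blur(g),k)
    crop=c["img"][int(v)-20:int(v)+30,int(u)-22:int(u)+22,::-1]; vis.append(cv2.resize(crop,None,fx=9,fy=9,interpolation=cv2.INTER_CUBIC))
def cost(p):
    e=0
    for n,c in C.items():
        m=np.zeros((420*S,560*S),np.uint8)
        for r,vv in((20,255),(13.5,0)): fill(m,proj(c,[[p[0]+r*np.cos(t),p[1]+r*np.sin(t),p[2]] for t in th]).astype(np.float32),vv)
        m=blur(cv2.resize(m,(560,420),interpolation=cv2.INTER_AREA)); g,k=obs[n]; s=k>0
        e-=np.corrcoef(m[s],g[s])[0,1]
    return e
best=min((minimize(cost,[x0+a,y0+b,z],method="Nelder-Mead",options=dict(initial_simplex=np.array([x0+a,y0+b,z])+np.vstack([np.zeros(3),3*np.eye(3)]))) for a in(-3,3) for b in(-3,3) for z in(140,146)),key=lambda r:r.fun)
print(best.x.round(1),best.fun,"exp",x0,y0,140)
h=np.hstack(vis); print(h.shape); cv2.imwrite("pics/green_end.png",h)
```

```text
[ 426.5 -204.4  144.8] -1.6823517638119179 exp 422.7 -204.7 140
(450, 792, 3)
```

View pics/green_end.png

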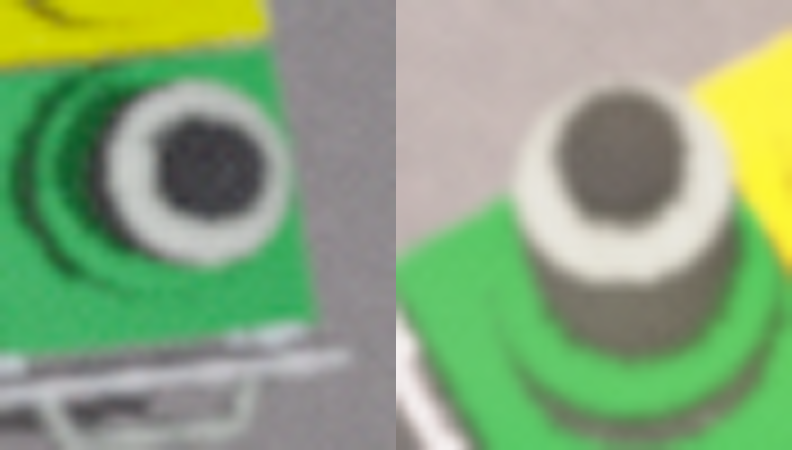

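The fit gives +3.8 mm in x and +4.8 mm in z. I'll check this method's bias with the same fit on the initial pictures, where green hung flat in the black rack.

Run:
```python
from station import *
from vis import *
from plan import POS
C={n:camera(n) for n in("top","side")}
def fit(I,x0,y0):
    obs={}
    for n,c in C.items():
        g=I[n].astype(np.float32).min(2); u,v=proj(c,[[x0,y0,142]])[0]
        k=np.zeros(g.shape,np.uint8); cv2.circle(k,(int(round(u)),int(round(v))),14,255,-1); obs[n]=(blur(g),k)
    def cost(p):
        e=0
        for n,c in C.items():
            m=np.zeros((420*S,560*S),np.uint8)
            fill(m,cyl(c,p[0],p[1],p[2]-2,p[2],20),255); fill(m,cyl(c,p[0],p[1],p[2],p[2]+16,11),0)
            m=blur(cv2.resize(m,(560,420),interpolation=cv2.INTER_AREA)); g,k=obs[n]; s=k>0
            e-=np.corrcoef(m[s],g[s])[0,1]
        return e
    b=min((minimize(cost,[x0+a,y0+b,z],method="Nelder-Mead",options=dict(initial_simplex=np.array([x0+a,y0+b,z])+np.vstack([np.zeros(3),3*np.eye(3)]))) for a in(-3,3) for b in(-3,3) for z in(138,145)),key=lambda r:r.fun)
    return b.x.round(1),round(b.fun,3)
print("start",fit({n:cv2.imread(f"pics/{n}0.png") for n in C},*POS["bgreen"]),POS["bgreen"])
print("end",fit({n:C[n]["img"] for n in C},*POS["agreen"]),POS["agreen"])
```

```text
start (array([447.1, 187.1, 140.7]), np.float64(-1.652)) (446.5, 187.2)
end (array([ 426.7, -204.2,  142. ]), np.float64(-1.719)) (422.7, -204.7)
```

With the same model, green read (447.1, 187.1, 140.7) at the start against a nominal 140. It now reads z 142.0 and about 4 mm off centre in x. That means the flange is down and it's within the 8 mm limit. The others match their overlays and the bystanders haven't moved, so I'll hand in.

Run:
```python
from station import *
import cv2,numpy as np
for n,(a,b,c,d) in {"top":(110,310,270,320),"side":(160,285,195,360)}.items():
    A=cv2.imread(f"pics/{n}0.png")[...,::-1].astype(int); B=camera(n)["img"].astype(int)
    r={"top":(115,155,278,305),"side":(160,220,325,360)}[n]
    print(n,"spray diff",np.abs(A-B)[r[0]:r[1],r[2]:r[3]].mean().round(1), "caliper diff",np.abs(A-B)[225:285,200:298].mean().round(1) if n=="side" else "")
print(sense()["t"]); print(close_job())
```

```text
top spray diff 6.7 caliper diff 
side spray diff 2.1 caliper diff 11.2
32.85
the job is handed in; nothing more can be done
None
```

All four holders (green, red, yellow, blue) are in the pockets matching their rings, and I handed the job in at about t = 33 s of the 115 s allowed. The hand-in gives no verdict. I left the brown and pink look-alikes alone.

**Position checks:**
- **Red, yellow and blue:** in the last pictures each one is upright and lines up with its hole and the expected height.
- **Green:** its fit put it about 4 mm off the hole centre (limit 8 mm) and about 1–2 mm high (limit 6 mm). I started that lift before the fingers had fully closed, so it sat about 8 mm low in the grip and met the plate early, at about 18 N. An earlier, cruder fit had read about 5 mm high. When I tested the better fit on the starting pictures, it was good to about 1 mm.

**Bystanders:** the spray can area is nearly unchanged from the start. The caliper area changed more (mean difference 11.2). I think that is the arm's shadow, because the caliper looked in place in the last pictures, but I didn't measure its position.

At hand-in the gripper was empty and open, clear of everything at about 268 mm height.

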